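Put the planting tools away in the shed

ROBOT

A 7-joint arm with a two-finger parallel gripper is mounted at the origin on the work surface. World frame = base frame: x ahead of the robot, y to its left, z up, the work surface at z = 0. Lengths are in m, angles in rad, forces in N, time in s.
With the tool pointing down it reaches from about 0.425 to 0.925 m from the base axis. Payload 6.8 kg.
Tool frame: the origin (TCP) lies at the very end of the fingers, on their centre line; the grasp point (between the pads) lies r.grip_depth behind it (r.grip_depth is the distance from the TCP to the grasp point, in m); z points along the fingers, x is the direction in which the jaws open and shut, and the axes are right-handed (so a half turn about z gives the same grasp; the last joint's range is limited). The gripper opens to 85 mm and grips with 20 to 120 N. Pads are 22 mm wide; open, the fingers measure 114 mm over their backs; the gripper's body (76 mm by 85 mm) begins 54 mm behind the grasp point. The pads swing forward as they close: fully open they stand 13 mm farther back than shut.
Start: joints at [1.03, 0.477, 0.022, 1.555, -0.011, 1.109, -0.083], TCP at [0.283, -0.613, 0.231] pointing down, gripper open.
Joint ranges: [-2.96, 2.96], [-0.34, 2.1], [-1.41, 1.46], [0.24, 2.44], [-1.37, 4.51], [0.17, 1.92], [-2.96, 2.96]. Speed limits (rad/s): [2.39, 2.39, 3.14, 3.14, 3.14, 3.14, 3.14].

INTERFACE

Orientations are given as a rotation vector (axis times angle).
In Python, from bench import readout, grab_frame, workorder, r gives the robot as it stands.
- The arm moves only by the shell command python3 -m handwheel 'ROWS' [FORCE]. ROWS is text: rows parted by semicolons, each of 7 numbers parted by spaces: the shift along the tool's x, y, z in mm, then the turn, a rotation vector about the tool's x, y, z in degrees, then the finger opening in mm, from 0 to 85.4. A call has 1 to 12 rows; each row is the pose to reach, as a shift and turn from the pose commanded when the call began, along the tool's axes at that moment; what a row does not reach only later rows make up. A row lasts 1/8 s, in which the tool goes at most 62.5 mm and 10.7 degrees, less where a joint would pass 70% of its speed; a pose out of reach is approached as far as the arm can. A call with a gripper value outside its range is refused whole. The fingers move at their own pace and stop on an object; FORCE is the grip in N (left out, the last holds). Time passes only in rows, so rows that repeat a pose let the fingers close. It gives the time, the measured TCP pose, the force and the opening at its end, in the units of the state.
- readout.get_obs(): the state, without advancing time (a new reading comes with each control period).
- grab_frame(name): name is "side" or "top"; returns a dict with "pixels" (400x640x3 uint8, red, green, blue), "fx", "fy", "cx", "cy" (pixels), "D" ([k1, k2, p1, p2, k3] as OpenCV has them; the pictures are not rectified), "rvec" (rotation vector, rad) and "tvec" (3), from world to camera coordinates, as OpenCV has them. Camera axes: x right, y down, z forward; pixel columns grow to the right and rows downward; lengths in m; the calibration is good to about 2 mm. A picture is of the moment at which its call begins. There is no depth.
- workorder.hand_in(): hands the job in, once; it reports no verdict.
The state is a dict: "clock": time; "joints": joint angles; "qvel": joint speeds; "tau": joint torques, N m; "tcp_pos": TCP position; "orientation": TCP orientation; "contact_force": force on the tool from outside, world axes, zero at the start; "moment": the same for the moment, N m; "grip_width": finger opening in m.
Only numpy, scipy, OpenCV 4.12 (cv2) and the standard library are available. Lean on these libraries where they do the work, as an engineer would, in place of code of your own. Each camera call takes 0.05 s, during which the arm holds its last target.

TASK

Put away the planting tools lying on the rubber mat: press every dibber down into a holder of its own on the rack, until both spring clips have snapped over its round shaft and it sits fully home, with the middle of the shaft about midway between the two clips, and stand every hand tool (fork, trowel) in the white pot, handle down. Five or six tools are there in all; do not disturb the other things on the bench.

Things in the scene. Friction and masses are not known exactly. Their poses are not given: they have to be found in the camera images.
- rack: hardwood board 160 x 330 x 15 mm fixed flat on the bench, carrying eight black spring clips: four holders side by side, 85 mm apart along its y, of two clips each. Origin at the centre of its underside; x runs along the shafts it holds. The clips reach 76 mm above the bench
- seat1 (a point): First (y = -127.5 mm on the board) holder: where the middle of a shaft's axis lies when fully home, 42 mm above the bench; x along the shaft, y across, z up. Its two clips stand at x = -45 and +45 mm, each 14 mm wide, 76 mm free between them down to the board 27 mm below. The saddle floor is 11 mm below this point
- seat2 (a point): Second (y = -42.5 mm on the board) holder, as the first. Of each clip, the fixed prong is on the +y side with a flared lip, its top 34 mm above this point; the sprung hinged jaw is on the -y side, its roller nose overhanging the shaft by about 4 mm, the mouth between the lips about 35 mm wide
- seat3 (a point): Third (y = 42.5 mm on the board) holder, as the first. A shaft lowered squarely meets the rollers with its axis about 22 mm above this point; pushing it on down past both jaws takes 10 to 20 N in all, then they swing back over it. A similar upward pull takes it out
- seat4 (a point): Fourth (y = 127.5 mm on the board) holder, as the first. The board has four holders for at most four dibbers, so each has room of its own
- dibber1: A wooden dibber, 272 mm long, about 0.14 kg: a flat-sided grip 75 x 32 x 22 mm, a straight round shaft 145 mm long and 22 mm in diameter, a 50 mm steel point. Origin on the axis at mid shaft, 11 mm above what it lies on; x along the axis to the point, the shaft from x = -72 to +72 mm. Absent in some starts. All dibbers are alike; any fits any holder, point either way
- dibber2: A wooden dibber, 272 mm long, about 0.14 kg: a flat-sided grip 75 x 32 x 22 mm, a straight round shaft 145 mm long and 22 mm in diameter, a 50 mm steel point. Origin on the axis at mid shaft, 11 mm above what it lies on; x along the axis to the point, the shaft from x = -72 to +72 mm. Absent in some starts. All dibbers are alike; any fits any holder, point either way
- dibber3: A wooden dibber, 272 mm long, about 0.14 kg: a flat-sided grip 75 x 32 x 22 mm, a straight round shaft 145 mm long and 22 mm in diameter, a 50 mm steel point. Origin on the axis at mid shaft, 11 mm above what it lies on; x along the axis to the point, the shaft from x = -72 to +72 mm. Absent in some starts. All dibbers are alike; any fits any holder, point either way
- dibber4: A wooden dibber, 272 mm long, about 0.14 kg: a flat-sided grip 75 x 32 x 22 mm, a straight round shaft 145 mm long and 22 mm in diameter, a 50 mm steel point. Origin on the axis at mid shaft, 11 mm above what it lies on; x along the axis to the point, the shaft from x = -72 to +72 mm. Absent in some starts. All dibbers are alike; any fits any holder, point either way
- fork: steel hand fork, about 290 mm long, 0.2 kg: a round wooden handle 165 mm long and 26 mm in diameter, a ferrule, a cranked neck, a steel head (three straight tines, 50 mm wide in all). Origin on the handle axis 130 mm from the butt end, near the balance point, 13 mm above what it lies on; x along the handle to the head, the handle from x = -130 to +35 mm. Absent in some starts
- trowel: steel hand trowel, about 290 mm long, 0.2 kg: a round wooden handle 165 mm long and 26 mm in diameter, a ferrule, a cranked neck, a steel head (a pointed blade 44 mm wide). Origin on the handle axis 130 mm from the butt end, near the balance point, 13 mm above what it lies on; x along the handle to the head, the handle from x = -130 to +35 mm. Absent in some starts
- fork_butt (a point): centre of the butt end of the fork's handle, the end that goes down into the pot
- trowel_butt (a point): centre of the butt end of the trowel's handle, the end that goes down into the pot
- pot: white ceramic pot, weighted, too heavy to shift, 120 mm high, 134 mm in diameter over the rim; its mouth is 122 mm wide inside, narrowing to 102 mm at the inner floor, which is 7 mm above its underside. Origin at the centre of its underside, z up
- mat: thin black rubber mat 260 x 430 mm, 4 mm thick, fixed on the bench, on which the tools lie roughly side by side, about 76 mm apart along its y and pointing roughly along its x; origin at the centre of its underside
- scoop: aluminium scoop, 190 mm long, 56 mm wide, 36 mm high; a bystander. Origin under its middle
- jar: glass jar, 76 mm in diameter, 110 mm high; a bystander. Origin at the centre of its underside
- clay_pot: small terracotta pot, 94 mm in diameter, 75 mm high; a bystander. Origin at the centre of its underside
- twine: spool of twine, 68 mm in diameter, 60 mm high; a bystander. Origin at the centre of its underside
- tin: steel tin, 74 mm in diameter, 100 mm high; a bystander. Origin at the centre of its underside
There are look-alikes about, which are no part of the job. What is meant by the pot is not purple or red, and is the larger of those in its own colour.

How it is judged:
By the outcome, as a careful person would: the job done as asked, in the order asked, and still so for the second after the job is handed in, with the robot touching nothing.
Of dibber1, dibber2, dibber3, dibber4, fork, trowel only 5 to 6 are there at a start; the rules pass over those that are not, and their reading is None.
At some moment in a run one of dibber1, dibber2, dibber3, dibber4, fork, trowel may be knocked a few centimetres aside while the robot is not near it.
Once in a run the grip may slacken for a moment while it holds something.
It also fails if it takes over 210 s, if anything falls off the work surface, if the arm or the gripper's body presses on something with over 40 N, if the wrist force passes 120 N, or if a joint passes its speed limit or range.

## Working session

There is one attempt and no reset: what is moved stays moved. The work goes in short steps, Python scripts to look and compute and a shell command to move; the robot and the scene stay as the last step left them, time stands still between calls to the robot, and variables do not carry over. Pictures are saved under pics/ and viewed, and the job is handed in when it is done.

```bash
ls; mkdir -p pics; python3 - <<'E'
from bench import readout, grab_frame, workorder, r
import cv2
o=readout.get_obs(); print(o); print(r.grip_depth)
for n in("top","side"):
    f=grab_frame(n); cv2.imwrite(f"pics/{n}0.png",f["pixels"][:,:,::-1])
    print(n,{k:v for k,v in f.items() if k!="pixels"})
E
```

```text
pics
{'clock': 0.0, 'joints': array([ 1.02987219,  0.47784571,  0.02231168,  1.55644089, -0.01150862,
        1.10928981, -0.08307716]), 'qvel': array([-0.00141787, -0.00046969,  0.00175006, -0.0001681 ,  0.0007074 ,
        0.00195961, -0.00036548]), 'tau': array([ 5.70151201e-05, -5.96451473e+01,  1.60804119e+00, -2.81203669e+01,
        1.24868556e-02,  9.18611535e-03,  9.07763592e-06]), 'tcp_pos': array([ 0.28287795, -0.61221906,  0.23029904]), 'orientation': array([-2.64592569e+00,  1.69205040e+00,  2.55111306e-03]), 'contact_force': array([-0.1082961 , -1.06286238, -0.91466706]), 'moment': array([ 0.00165728, -0.04098726,  0.02374217]), 'grip_width': 0.08531128200939095}
0.0187
top {'fx': 380.7090722137821, 'fy': 380.7090722137821, 'cx': 317.09591072029536, 'cy': 200.02742146848092, 'D': array([-0.05916101,  0.        ,  0.        ,  0.        ,  0.        ]), 'rvec': array([ 2.16335571, -2.13288338,  0.18570791]), 'tvec': array([-0.0733868 ,  0.54130197,  1.3275479 ])}
side {'fx': 505.5152624117504, 'fy': 505.5152624117504, 'cx': 323.5781773355003, 'cy': 199.27377480020178, 'D': array([0.04720474, 0.        , 0.        , 0.        , 0.        ]), 'rvec': array([ 0.95371211, -2.59791637,  0.94785145]), 'tvec': array([0.37662485, 0.33939429, 1.50689448])}
```

View pics/top0.png

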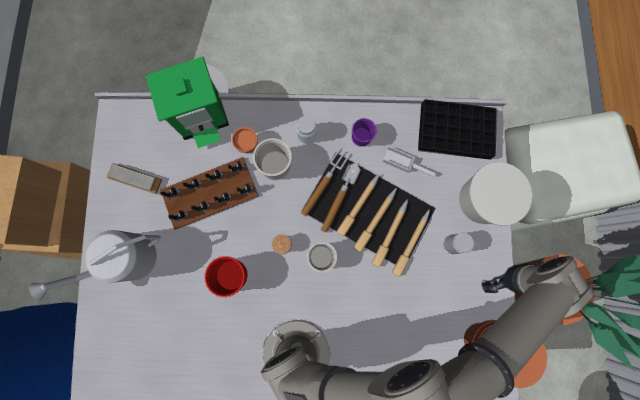

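View pics/side0.png

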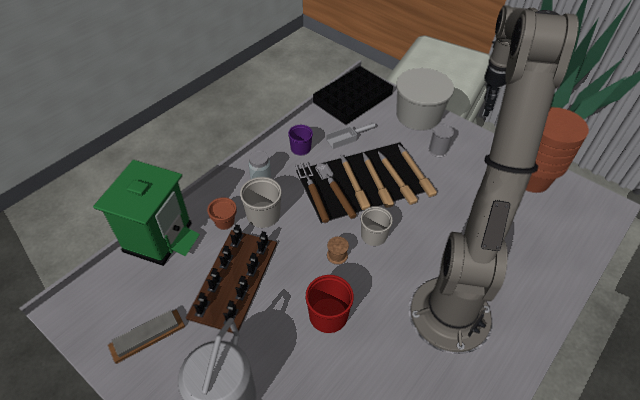

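```bash
cat > h.py <<'E'
from bench import readout, grab_frame, workorder, r
import numpy as np, cv2
from scipy.spatial.transform import Rotation as R
def cam(f):
    K=np.array([[f["fx"],0,f["cx"]],[0,f["fy"],f["cy"]],[0,0,1]]); return K,np.array(f["D"]),cv2.Rodrigues(np.array(f["rvec"]))[0],np.array(f["tvec"])
def ray(f,px):
    K,D,Rm,t=cam(f); u=cv2.undistortPoints(np.array(px,float).reshape(-1,1,2),K,D).reshape(-1,2)
    d=np.c_[u,np.ones(len(u))]@Rm; return -Rm.T@t, d
def onz(f,px,z):
    c,d=ray(f,px); return (c+d*((z-c[2])/d[:,2])[:,None])
def proj(f,P):
    K,D,Rm,t=cam(f); return cv2.projectPoints(np.array(P,float).reshape(-1,1,3),np.array(f["rvec"]),t,K,D)[0].reshape(-1,2)
def crop(f,name,x0,y0,x1,y1,s,pts=()):
    im=cv2.resize(f["pixels"][y0:y1,x0:x1,::-1],None,fx=s,fy=s,interpolation=cv2.INTER_CUBIC)
    for p in pts: cv2.circle(im,(int((p[0]-x0+.5)*s),int((p[1]-y0+.5)*s)),2,(255,0,255),-1)
    cv2.imwrite(f"pics/{name}.png",im)
E
python3 - <<'E'
from h import *
t=grab_frame("top"); s=grab_frame("side")
crop(t,"a_t1",290,140,450,280,5); crop(t,"a_t2",155,125,300,235,5)
crop(s,"a_s1",290,135,450,245,5); crop(s,"a_s2",180,170,290,330,4)
for n,f in(("t",t),("s",s)):print(n,cam(f)[0][0,0],ray(f,[[320,200]])[0])
for px,z in(([272,157],.12),([321,257],.08),([500,195],.15)):print(px,onz(t,[px],z))
for a,b,z in(([254,157],[292,157],.12),([308,257],[336,257],.09),([468,195],[533,195],.15)):p=onz(t,[a,b],z);print(np.linalg.norm(p[0]-p[1]))
E
```

```text
t 380.7090722137821 [ 0.32980491 -0.04404502  1.3964475 ]
s 505.5152624117504 [-0.14256435  0.79580038  1.36899338]
[272, 157] [[0.67814059 0.09320232 0.12      ]]
[321, 257] [[ 0.33913372 -0.08100567  0.08      ]]
[500, 195] [[ 0.55246309 -0.68550224  0.15      ]]
0.13120834636965176
0.09523776770542548
0.229735402298924
```

View pics/a_t1.png

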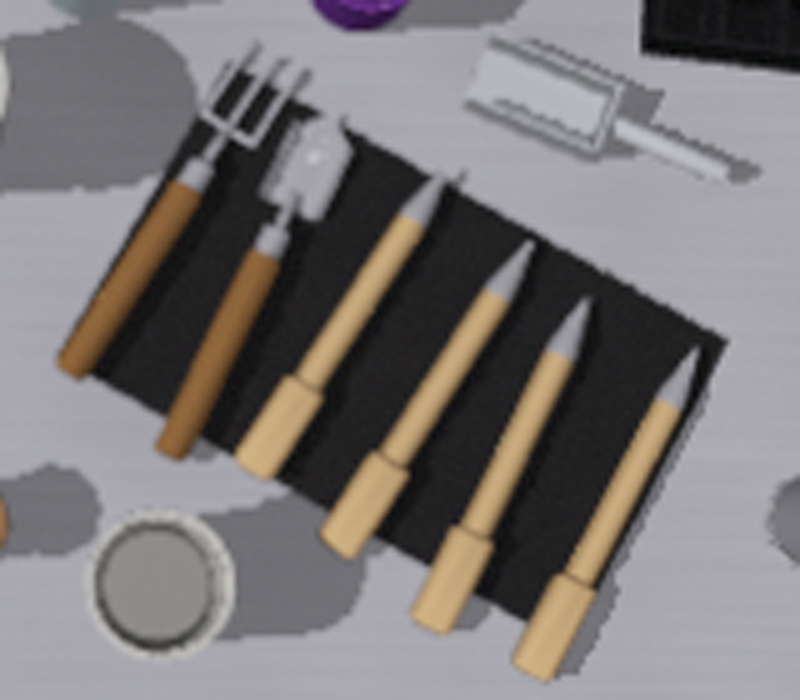

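View pics/a_t2.png

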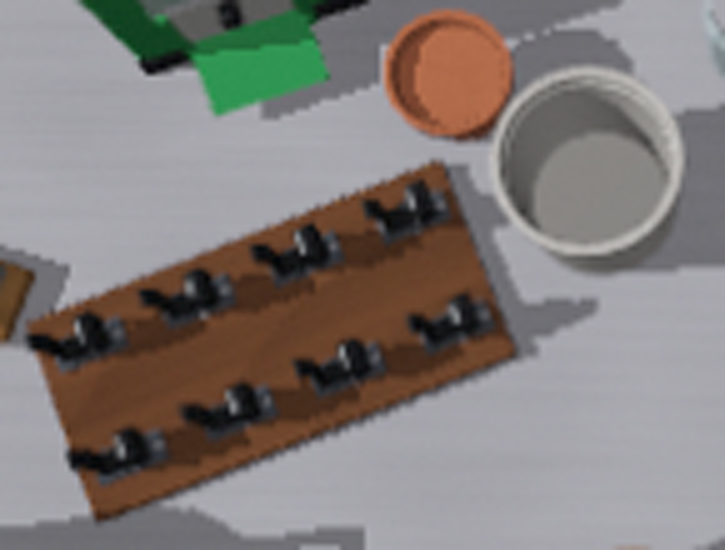

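View pics/a_s1.png

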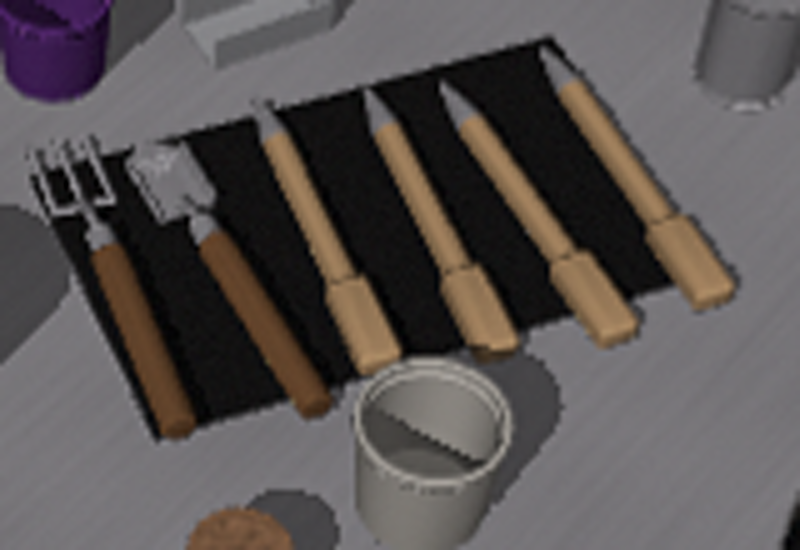

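View pics/a_s2.png

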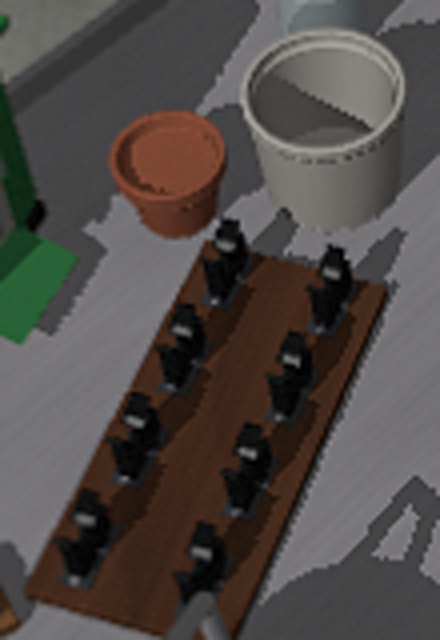

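```bash
python3 - <<'E'
from h import *
print([a for a in dir(r) if a[0]!='_'])
t=grab_frame("top"); s=grab_frame("side")
def seg(f,lo,hi,box):
    hsv=cv2.cvtColor(f["pixels"],cv2.COLOR_RGB2HSV); m=cv2.inRange(hsv,lo,hi); k=np.zeros_like(m); x0,y0,x1,y1=box; k[y0:y1,x0:x1]=m[y0:y1,x0:x1]; return k
# rack
for n,f,box in(("t",t,(150,150,265,235)),("s",s,(180,228,282,335))):
    hsv=cv2.cvtColor(f["pixels"],cv2.COLOR_RGB2HSV)
    p=(240,215) if n=="t" else (235,280)
    print(n,hsv[p[1]-4:p[1]+4:3,p[0]-4:p[0]+4:3].reshape(-1,3).tolist())
    m=seg(f,(0,90,25),(15,255,140),box); m=cv2.morphologyEx(m,cv2.MORPH_CLOSE,np.ones((9,9)))
    c=max(cv2.findContours(m,0,1)[0],key=cv2.contourArea); h=cv2.convexHull(c).reshape(-1,2).astype(float)
    P=onz(f,h,.015)[:,:2]; rc=cv2.minAreaRect(P.astype(np.float32)*1000); print(rc, cv2.boxPoints(rc).round().tolist())
# tools wood
for n,f,box in(("t",t,(290,150,450,280)),("s",s,(300,150,445,230))):
    hsv=cv2.cvtColor(f["pixels"],cv2.COLOR_RGB2HSV)
    m=seg(f,(8,90,60),(25,255,255),box)
    for c in cv2.findContours(m,0,1)[0]:
        if cv2.contourArea(c)<60: continue
        mm=np.zeros_like(m); cv2.drawContours(mm,[c],-1,255,-1); mm&=m
        ys,xs=np.nonzero(mm); P=onz(f,np.c_[xs,ys],.018)[:,:2]; mu=P.mean(0); u,sv,vt=np.linalg.svd(P-mu); d=vt[0]*np.sign(vt[0][0]); q=(P-mu)@d
        col=f["pixels"][ys,xs].mean(0).round()
        print(n,cv2.contourArea(c),mu.round(4),"ang",np.degrees(np.arctan2(d[1],d[0])).round(1),"ends",(mu+d*q.min()).round(4),(mu+d*q.max()).round(4),"len",np.ptp(q).round(4),col)
E
```

```text
['Unreachable', 'grip_depth']
t [[124, 10, 173], [120, 10, 172], [120, 10, 172], [120, 10, 172], [124, 10, 172], [124, 10, 172], [124, 11, 170], [115, 9, 169], [120, 9, 168]]
((582.3943481445312, 358.97210693359375), (209.52706909179688, 366.54461669921875), 21.640525817871094) [[417.0, 491.0], [553.0, 150.0], [747.0, 227.0], [612.0, 568.0]]
s [[12, 150, 61], [9, 145, 58], [9, 149, 60], [10, 141, 67], [11, 147, 59], [11, 147, 64], [11, 141, 65], [10, 143, 64], [9, 146, 61]]
((567.783935546875, 353.6980285644531), (173.93336486816406, 364.5804748535156), 22.23067855834961) [[418.0, 490.0], [556.0, 152.0], [717.0, 218.0], [579.0, 555.0]]
t 384.0 [ 0.3711 -0.3992] ang -28.5 ends [ 0.2825 -0.351 ] [ 0.4733 -0.4547] len 0.2171 [175. 148. 108.]
t 395.0 [ 0.406  -0.3241] ang -26.3 ends [ 0.3142 -0.2787] [ 0.5084 -0.3749] len 0.2167 [171. 144. 105.]
t 400.5 [ 0.4539 -0.2654] ang -32.8 ends [ 0.3693 -0.211 ] [ 0.5529 -0.329 ] len 0.2183 [169. 142. 104.]
t 282.5 [ 0.5099 -0.125 ] ang -25.3 ends [ 0.436  -0.0901] [ 0.5823 -0.1592] len 0.1618 [120.  85.  51.]
t 400.5 [ 0.5092 -0.2038] ang -32.5 ends [ 0.4254 -0.1505] [ 0.609  -0.2673] len 0.2176 [167. 141. 103.]
t 273.0 [ 0.5647 -0.0596] ang -31.5 ends [ 0.4945 -0.0166] [ 0.6321 -0.1009] len 0.1614 [119.  85.  51.]
s 229.0 [ 0.5644 -0.0567] ang -32.0 ends [ 0.4928 -0.0119] [ 0.6403 -0.1041] len 0.174 [88. 60. 38.]
s 235.0 [ 0.5095 -0.1225] ang -25.5 ends [ 0.4323 -0.0856] [ 0.5899 -0.1607] len 0.1746 [90. 61. 39.]
s 314.0 [ 0.5061 -0.1986] ang -32.8 ends [ 0.422  -0.1445] [ 0.6149 -0.2687] len 0.2294 [136. 109.  79.]
s 313.0 [ 0.4511 -0.2606] ang -32.6 ends [ 0.3675 -0.2071] [ 0.5596 -0.3301] len 0.2281 [134. 107.  77.]
s 335.5 [ 0.4017 -0.3189] ang -26.6 ends [ 0.313  -0.2745] [ 0.5163 -0.3762] len 0.2274 [136. 108.  79.]
s 325.0 [ 0.3675 -0.3937] ang -28.7 ends [ 0.2806 -0.3461] [ 0.4803 -0.4554] len 0.2278 [135. 108.  78.]
```

```bash
python3 - <<'E'
from h import *
t=grab_frame("top"); s=grab_frame("side")
ct=np.array([[437,162],[516,355],[97,520],[30,325]])/5+[155,125]-.4
cs=np.array([[208,240],[388,288],[241,640],[28,597]])/4+[180,170]-.4
for f,c in((t,ct),(s,cs)):
    P=onz(f,c,.015)[:,:2]*1000; print(P.round(1).tolist(), P.mean(0).round(1)); 
    e=[P[(i+1)%4]-P[i] for i in range(4)]; print([round(float(np.linalg.norm(v)),1) for v in e],[round(float(np.degrees(np.arctan2(v[1],v[0]))),1) for v in e])
C=np.array([.569,.3515]); a=np.radians(21.9)
def rk(x,y,z): return [C[0]+np.cos(a)*x-np.sin(a)*y, C[1]+np.sin(a)*x+np.cos(a)*y, z]
pts=[rk(x,y,.015) for x in(-.08,.08) for y in(-.165,.165)]+[rk(x,y,.015) for x in(-.045,.045) for y in(-.1275,-.0425,.0425,.1275)]
crop(t,"b_t",155,125,300,235,5,proj(t,pts)); crop(s,"b_s",180,170,290,330,4,proj(s,pts))
E
```

```text
[[705.1, 216.6], [559.7, 152.0], [433.3, 453.1], [576.7, 513.4]] [568.7 333.8]
[159.1, 326.6, 155.5, 323.3] [-156.0, 112.8, 22.8, -66.6]
[[706.8, 215.6], [561.4, 154.3], [431.4, 443.6], [571.9, 518.9]] [567.9 333.1]
[157.8, 317.1, 159.4, 331.9] [-157.1, 114.2, 28.2, -66.0]
```

View pics/b_t.png

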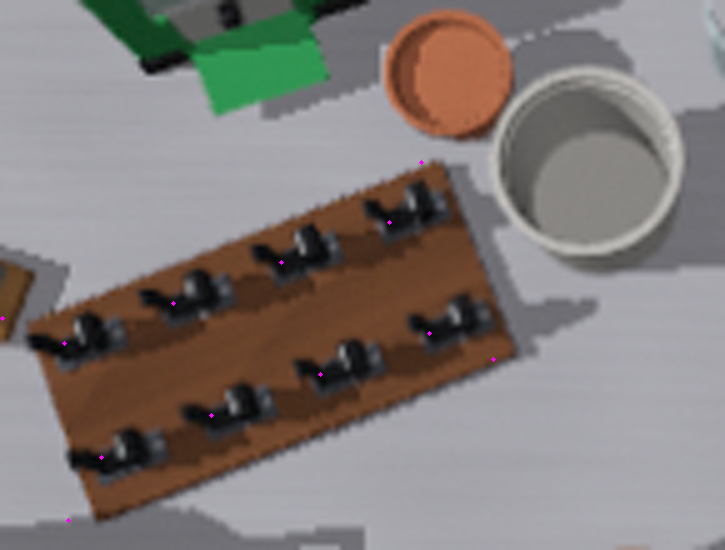

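View pics/b_s.png

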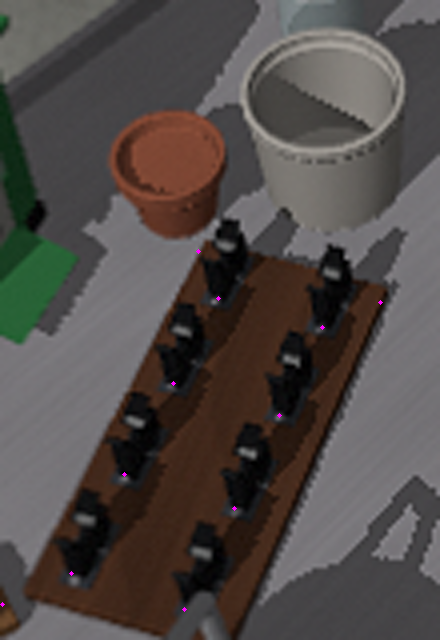

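```bash
cat >> h.py <<'E'
C=np.array([.5685,.3337]); RA=np.radians(23.2)
def rk(x,y,z): return [C[0]+np.cos(RA)*x-np.sin(RA)*y, C[1]+np.sin(RA)*x+np.cos(RA)*y, z]
E
python3 - <<'E'
from h import *
t=grab_frame("top"); s=grab_frame("side")
pts=[rk(x,y,.015) for x in(-.08,.08) for y in(-.165,.165)]+[rk(x,y,.015) for x in(-.045,.045) for y in(-.1275,-.0425,.0425,.1275)]+[rk(x,y,.064) for x in(-.045,.045) for y in(-.1275,-.0425,.0425,.1275)]
crop(t,"c_t",155,125,300,235,5,proj(t,pts)); crop(s,"c_s",180,170,290,330,4,proj(s,pts))
E
```

```text
(no output)
```

View pics/c_t.png

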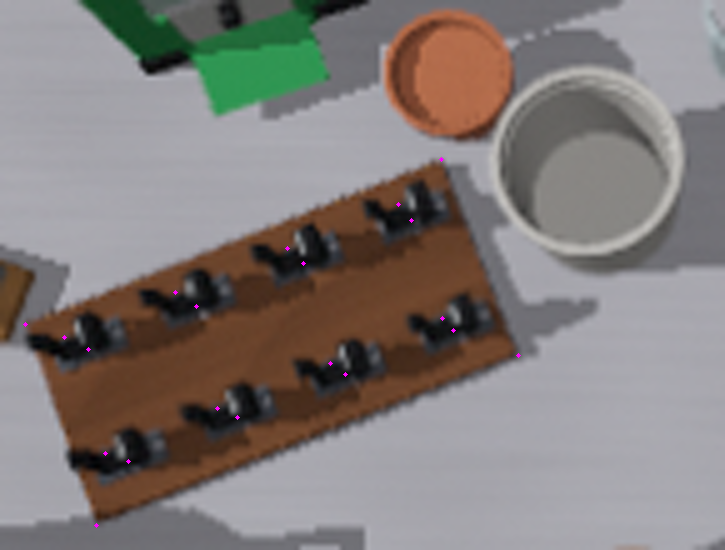

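View pics/c_s.png

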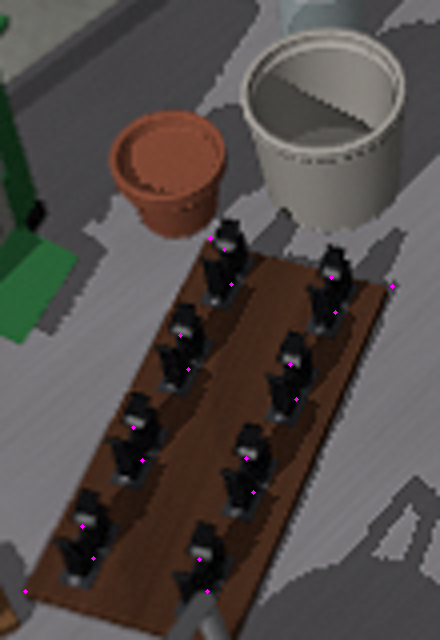

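```bash
cat >> h.py <<'E'
def segs(f,box,z=.015,amin=60):
    hsv=cv2.cvtColor(f["pixels"],cv2.COLOR_RGB2HSV); k=cv2.inRange(hsv,(8,90,50),(25,255,255)); m=np.zeros_like(k); x0,y0,x1,y1=box; m[y0:y1,x0:x1]=k[y0:y1,x0:x1]
    out=[]
    for c in cv2.findContours(m,0,1)[0]:
        if cv2.contourArea(c)<amin: continue
        mm=np.zeros_like(m); cv2.drawContours(mm,[c],-1,255,-1); mm&=m
        ys,xs=np.nonzero(mm); P=onz(f,np.c_[xs,ys],z)[:,:2]; mu=P.mean(0); vt=np.linalg.svd(P-mu)[2]; d=vt[0]*np.sign(vt[0][0]); q=(P-mu)@d; pe=(P-mu)@np.array([-d[1],d[0]])
        # axis offset at the shaft end (median of band)
        mid=mu+d*(q.min()+q.max())/2
        L=np.ptp(q); kind="dib" if L>.195 else "tool"
        o=mid+d*(.0375 if kind=="dib" else .0475)  # dibber mid-shaft / tool origin (130 from butt, wood 165)
        out.append((kind,o,np.degrees(np.arctan2(d[1],d[0])),L))
    return sorted(out,key=lambda a:a[1][1])
def tools():
    t=grab_frame("top"); s=grab_frame("side")
    return segs(t,(290,140,450,285)),segs(s,(295,130,450,240))
def Rdown(phi):
    c,s=np.cos(np.radians(phi)),np.sin(np.radians(phi)); return np.array([[c,s,0],[s,-c,0],[0,0,-1.]])
def plan(p,Rt=None):
    o=readout.get_obs(); R0=R.from_rotvec(o["orientation"]).as_matrix(); sh=R0.T@(np.array(p)-o["tcp_pos"])*1000
    tu=np.degrees(R.from_matrix(R0.T@(R0 if Rt is None else Rt)).as_rotvec())
    print("shift",sh.round(1),"turn",tu.round(1),"rows",max(np.linalg.norm(sh)/62.5,np.linalg.norm(tu)/10.7).round(1))
def st():
    o=readout.get_obs(); print("t",round(o["clock"],2),"tcp",o["tcp_pos"].round(4),"F",np.round(o["contact_force"],1),"M",np.round(o["moment"],2),"w",round(o["grip_width"],4),"j",np.round(o["joints"],2)); print(R.from_rotvec(o["orientation"]).as_matrix().round(3).tolist())
E
python3 - <<'E'
from h import *
a,b=tools()
for x,y in zip(a,b): print(x[0],x[1].round(4),round(x[2],1),round(x[3],4),"|",y[0],y[1].round(4),round(y[2],1),round(y[3],4))
o=.5*(a[0][1]+b[0][1]); print(o)
plan([o[0],o[1],.12],Rdown(a[0][2]-90))
t=grab_frame("top"); print("block",onz(t,[[162,183],[155,190],[108,163]],.03).round(3).tolist(), "can",onz(t,[[110,255],[140,250]],.15).round(3).tolist()); print("seat4 tip",rk(.122,.1275,.042),"tip3",rk(.122,.0425,0),"grip4",rk(-.147,.1275,.042))
st()
E
```

```text
dib [ 0.4107 -0.4219] -28.7 0.2176 | dib [ 0.4146 -0.4213] -28.7 0.2283
dib [ 0.4451 -0.3441] -26.4 0.2172 | dib [ 0.4493 -0.3449] -26.6 0.2279
dib [ 0.4927 -0.2912] -32.9 0.2188 | dib [ 0.4964 -0.2913] -32.8 0.2286
dib [ 0.5488 -0.2293] -32.5 0.2172 | dib [ 0.5514 -0.2292] -32.9 0.2299
tool [ 0.5526 -0.1447] -24.9 0.1622 | tool [ 0.5553 -0.1458] -25.4 0.175
tool [ 0.6043 -0.0837] -31.3 0.1617 | tool [ 0.6076 -0.0845] -31.8 0.1744
[ 0.41263721 -0.42162364]
shift [-119.2 -197.7  111.3] turn [-0.   0.  53.5] rows 5.0
block [[0.599, 0.504, 0.03], [0.572, 0.528, 0.03], [0.672, 0.715, 0.03]] can [[0.333, 0.611, 0.15], [0.351, 0.512, 0.15]]
seat4 tip [np.float64(0.6304069179162923), np.float64(0.4989506687251384), 0.042] tip3 [np.float64(0.6638919802315232), np.float64(0.4208241648884435), 0] grip4 [np.float64(0.38315951165663426), np.float64(0.39298029504517257), 0.042]
t 0.65 tcp [ 0.2831 -0.6128  0.2313] F [-0.1 -1.1 -0.1] M [ 0.04 -0.03  0.  ] w 0.0852 j [ 1.03  0.48  0.02  1.56 -0.01  1.11 -0.08]
[[0.419, -0.908, 0.0], [-0.908, -0.419, -0.0], [0.0, -0.0, -1.0]]
```

```bash
python3 -m handwheel '-119 -198 111 0 0 53.5 50;-119 -198 111 0 0 53.5 50;-119 -198 111 0 0 53.5 50;-119 -198 111 0 0 53.5 50;-119 -198 111 0 0 53.5 50;-119 -198 111 0 0 53.5 50;-119 -198 111 0 0 53.5 50;-119 -198 111 0 0 53.5 50' 40; python3 - <<'E'
from h import *
plan([.4126,-.4216,.006],Rdown(-118.7)); st()
E
```

```text
clock: 1.65
tcp_pos: [0.4123, -0.4231, 0.1208]
orientation: [-1.601, 2.703, -0.002]
contact_force: [0.2, -1.0, -0.2]
grip_width: 0.0502
shift [ -1.5   0.5 114.8] turn [-0.1 -0.  -0. ] rows 1.8
t 1.65 tcp [ 0.4123 -0.4231  0.1208] F [ 0.2 -1.  -0.2] M [ 0.01 -0.07  0.  ] w 0.0502 j [ 0.57  0.47  0.16  1.87 -0.1   0.81 -1.29]
[[-0.48, -0.877, 0.001], [-0.877, 0.48, -0.001], [0.001, -0.001, -1.0]]
```

```bash
python3 -m handwheel '-1 0 60 0 0 0 50;-1 0 95 0 0 0 50;-1 0 110 0 0 0 50;-1 0 114 0 0 0 50;-1 0 114 0 0 0 50;-1 0 114 0 0 0 15;-1 0 114 0 0 0 15;-1 0 114 0 0 0 15;-1 0 114 0 0 0 15;-1 0 114 0 0 0 15' 80; python3 - <<'E'
from h import *
st(); s=grab_frame("side"); crop(s,"g1",380,90,480,220,4)
E
```

```text
clock: 2.9
tcp_pos: [0.4142, -0.4217, 0.0079]
orientation: [-1.602, 2.702, -0.004]
contact_force: [-0.6, 1.5, 7.0]
grip_width: 0.0192
t 2.9 tcp [ 0.4142 -0.4217  0.0079] F [-0.6  1.5  7. ] M [0.13 0.25 0.13] w 0.0192 j [ 0.59  0.64  0.13  1.92 -0.14  0.6  -1.26]
[[-0.48, -0.877, 0.002], [-0.877, 0.48, -0.002], [0.001, -0.002, -1.0]]
```

View pics/g1.png

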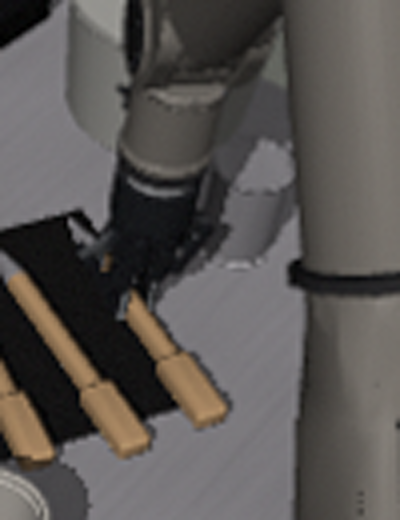

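```bash
python3 -m handwheel '0 0 0 0 0 0 32;0 0 0 0 0 0 32;0 0 3 0 0 0 32;0 0 3 0 0 0 32;0 0 3 0 0 0 32' 80; python3 -c "
from h import *
st()"
```

```text
clock: 3.58
tcp_pos: [0.4136, -0.4209, 0.0035]
orientation: [-1.601, 2.703, -0.0]
contact_force: [-1.5, 1.2, 5.0]
grip_width: 0.032
t 3.58 tcp [ 0.4136 -0.4209  0.0035] F [-1.5  1.2  5. ] M [ 0.19  0.14 -0.05] w 0.032 j [ 0.59  0.64  0.13  1.92 -0.14  0.59 -1.26]
[[-0.48, -0.877, 0.0], [-0.877, 0.48, -0.0], [-0.0, -0.0, -1.0]]
```

```bash
python3 -m handwheel '0 0 -1 0 0 0 15;0 0 -1 0 0 0 15;0 0 -1 0 0 0 15;0 0 -1 0 0 0 15;0 0 -1 0 0 0 15' 60; python3 -c "
from h import *
st()"
python3 -m handwheel '0 0 -20 0 0 0 15;0 0 -40 0 0 0 15;0 0 -60 0 0 0 15;0 0 -60 0 0 0 15'; python3 - <<'E'
from h import *
st(); s=grab_frame("side"); crop(s,"g2",360,80,480,220,4);s=grab_frame("top"); crop(s,"g3",380,180,480,290,4)
E
```

```text
clock: 4.2
tcp_pos: [0.4136, -0.4211, 0.0044]
orientation: [-1.601, 2.703, -0.001]
contact_force: [0.4, -0.1, 5.5]
grip_width: 0.0199
t 4.2 tcp [ 0.4136 -0.4211  0.0044] F [ 0.4 -0.1  5.5] M [-0.11 -0.07  0.02] w 0.0199 j [ 0.59  0.64  0.13  1.92 -0.14  0.59 -1.26]
[[-0.48, -0.877, 0.0], [-0.877, 0.48, -0.001], [0.0, -0.001, -1.0]]
clock: 4.7
tcp_pos: [0.4145, -0.4218, 0.0667]
orientation: [-1.601, 2.702, -0.006]
contact_force: [-0.5, -0.1, -1.3]
grip_width: 0.0201
t 4.7 tcp [ 0.4145 -0.4218  0.0667] F [-0.5 -0.1 -1.3] M [ 0.   -0.08  0.01] w 0.0201 j [ 0.58  0.54  0.15  1.9  -0.12  0.7  -1.28]
[[-0.48, -0.877, 0.003], [-0.877, 0.48, -0.003], [0.001, -0.004, -1.0]]
```

View pics/g2.png

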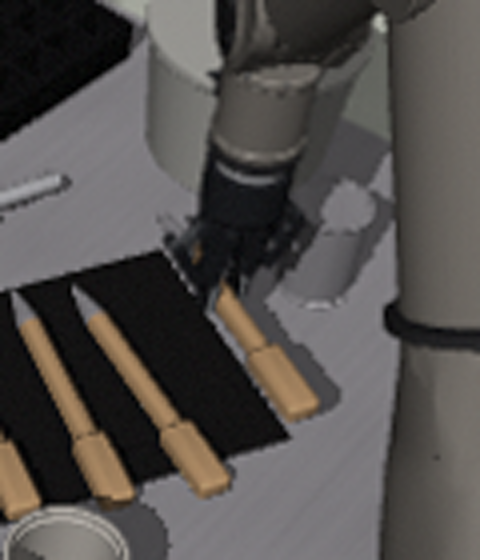

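View pics/g3.png

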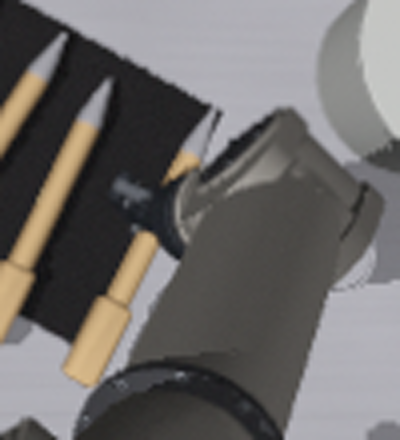

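```bash
python3 - <<'E'
from h import *
plan(rk(0,-.0425,.18),Rdown(-66.8))
E
```

```text
shift [-709.9  192.7 -115.4] turn [ -0.   -0.  -51.9] rows 11.9
```

```bash
python3 -m handwheel '0 0 -60 0 0 0 15;-40 10 -115 0 0 0 15;-710 193 -115 0 0 -51.9 15;-710 193 -115 0 0 -51.9 15;-710 193 -115 0 0 -51.9 15;-710 193 -115 0 0 -51.9 15;-710 193 -115 0 0 -51.9 15;-710 193 -115 0 0 -51.9 15;-710 193 -115 0 0 -51.9 15;-710 193 -115 0 0 -51.9 15;-710 193 -115 0 0 -51.9 15;-710 193 -115 0 0 -51.9 15' 100;  python3 -c "
from h import *
st(); plan(rk(0,-.0425,.18),Rdown(-66.8))"
```

```text
clock: 6.3
tcp_pos: [0.5678, 0.2248, 0.1777]
orientation: [2.621, -1.729, -0.001]
contact_force: [1.5, -0.7, -1.1]
grip_width: 0.0186
t 6.3 tcp [0.5678 0.2248 0.1777] F [ 1.5 -0.7 -1.1] M [-0.   -0.13 -0.02] w 0.0186 j [-0.3   0.44 -0.24  1.75  0.12  0.97 -1.75]
[[0.394, -0.919, -0.002], [-0.919, -0.394, -0.001], [0.0, 0.002, -1.0]]
shift [-57.3 -43.5  -2.4] turn [ 0.1 -0.  -0. ] rows 1.2
```

```bash
python3 -m handwheel '0 0 0 0 0 0 15;0 0 0 0 0 0 15;0 0 0 0 0 0 15' ;  python3 -c "
from h import *
st(); plan(rk(0,-.0425,.10),Rdown(-66.8))"
```

```text
clock: 6.68
tcp_pos: [0.568, 0.2211, 0.1782]
orientation: [2.619, -1.732, 0.0]
contact_force: [-0.0, -0.2, -1.0]
grip_width: 0.0189
t 6.67 tcp [0.568  0.2211 0.1782] F [-0.  -0.2 -1. ] M [ 0.05 -0.08  0.03] w 0.0189 j [-0.3   0.44 -0.23  1.76  0.12  0.96 -1.75]
[[0.392, -0.92, -0.001], [-0.92, -0.392, -0.002], [0.001, 0.002, -1.0]]
shift [-61.  -44.8  78.1] turn [ 0.1 -0.1 -0.1] rows 1.7
```

```bash
python3 -m handwheel '-61 -45 20 0 0 0 15;-61 -45 20 0 0 0 15;-61 -45 60 0 0 0 15;-61 -45 78 0 0 0 15;-61 -45 78 0 0 0 15;-61 -45 78 0 0 0 15' ;  python3 - <<'E'
from h import *
st(); plan(rk(0,-.0425,.033),Rdown(-66.8))
s=grab_frame("side"); t=grab_frame("top")
crop(s,"d1s",170,150,330,330,3,proj(s,[rk(x,-.0425,.111) for x in(-.147,-.0725,.0725,.122)])); crop(t,"d1t",150,110,310,250,4,proj(t,[rk(x,-.0425,.111) for x in(-.147,-.0725,.0725,.122)]))
E
```

```text
clock: 7.42
tcp_pos: [0.5864, 0.2969, 0.1021]
orientation: [-2.621, 1.73, -0.002]
contact_force: [-0.3, -0.1, -1.8]
grip_width: 0.0189
t 7.42 tcp [0.5864 0.2969 0.1021] F [-0.3 -0.1 -1.8] M [ 0.04 -0.07  0.01] w 0.0189 j [-0.4   0.59 -0.23  1.69  0.17  0.87 -1.86]
[[0.393, -0.92, 0.002], [-0.92, -0.393, 0.001], [-0.0, -0.002, -1.0]]
shift [ 1.6  2.  69.1] turn [-0.1  0.  -0.1] rows 1.1
```

View pics/d1s.png

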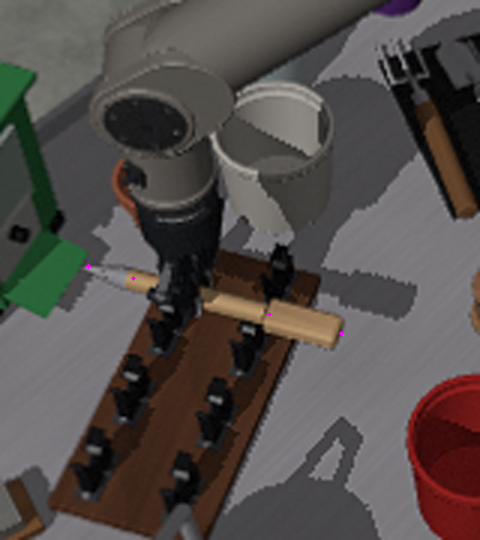

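View pics/d1t.png

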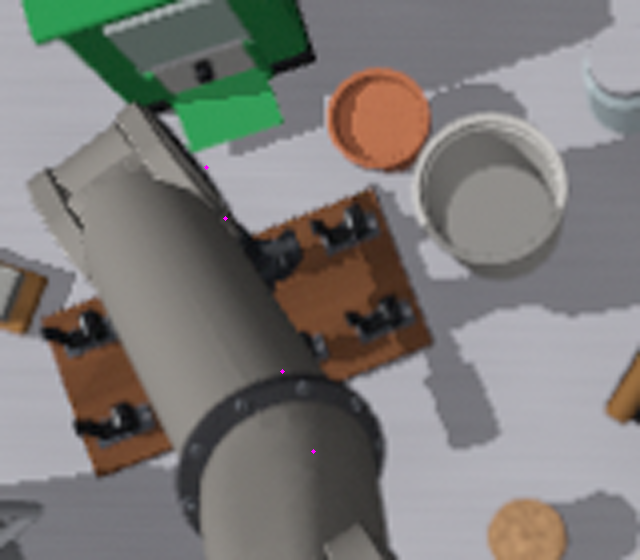

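```bash
cat >> h.py <<'E'
def tri(t,pt,s,ps):
    c1,d1=ray(t,[pt]); c2,d2=ray(s,[ps]); A=np.c_[d1[0],-d2[0]]; k=np.linalg.lstsq(A,c2-c1,rcond=None)[0]; a=c1+d1[0]*k[0]; b=c2+d2[0]*k[1]; return (a+b)/2,np.linalg.norm(a-b)
E
python3 - <<'E'
from h import *
s=grab_frame("side"); t=grab_frame("top")
print(tri(t,[198.6,147.6],s,[184.6,255.8])) # front-left? corner
print(tri(t,[220.4,140.4],s,[199,234])) 
for y in(-.1275,-.0425): print(rk(.122,y,.042))
E
```

```text
(array([0.74017756, 0.38223798, 0.01750023]), np.float64(0.0037884492588884443))
(array([0.76671197, 0.29965004, 0.02393462]), np.float64(0.0024780562889399134))
[np.float64(0.7308621048619848), np.float64(0.26457115721505364), 0.042]
[np.float64(0.6973770425467539), np.float64(0.34269766105174854), 0.042]
```

```bash
python3 -m handwheel '1.5 2 15 0 0 0 15;1.5 2 30 0 0 0 15;1.5 2 40 0 0 0 15;1.5 2 45 0 0 0 15;1.5 2 50 0 0 0 15;1.5 2 55 0 0 0 15;1.5 2 60 0 0 0 15;1.5 2 64 0 0 0 15' 120;  python3 -c "
from h import *
st(); plan(rk(0,-.0425,.0314),Rdown(-66.8))"
```

```text
clock: 8.62
tcp_pos: [0.5869, 0.296, 0.0396]
orientation: [-2.617, 1.729, -0.005]
contact_force: [0.3, -2.3, 11.6]
grip_width: 0.018
t 8.62 tcp [0.5869 0.296  0.0396] F [ 0.3 -2.3 11.6] M [-0.2  -0.28 -0.4 ] w 0.018 j [-0.41  0.67 -0.21  1.73  0.19  0.76 -1.88]
[[0.392, -0.92, 0.005], [-0.92, -0.392, 0.003], [-0.001, -0.006, -1.0]]
shift [0.7 2.1 8.2] turn [-0.3  0.  -0.1] rows 0.1
```

```bash
python3 -m handwheel '0 1 4 0 0 0 15;0 1 7 0 0 0 15;0 1 9 0 0 0 15;0 1 10 0 0 0 15;0 1 10 0 0 0 15';  python3 - <<'E'
from h import *
st(); plan(rk(0,-.0425,.0314),Rdown(-66.8))
s=grab_frame("side"); crop(s,"d2s",170,190,300,330,4,proj(s,[rk(x,-.0425,.042) for x in(-.147,-.0725,.0725,.122)]))
E
```

```text
clock: 9.25
tcp_pos: [0.5862, 0.2954, 0.0314]
orientation: [-2.618, 1.728, -0.006]
contact_force: [-4.4, -5.1, 27.8]
grip_width: 0.018
t 9.25 tcp [0.5862 0.2954 0.0314] F [-4.4 -5.1 27.8] M [-1.03  0.79 -0.17] w 0.018 j [-0.41  0.68 -0.21  1.73  0.2   0.74 -1.89]
[[0.393, -0.92, 0.006], [-0.92, -0.393, 0.002], [0.0, -0.006, -1.0]]
shift [ 0.4  1.2 -0. ] turn [-0.3 -0.  -0.1] rows 0.0
```

View pics/d2s.png

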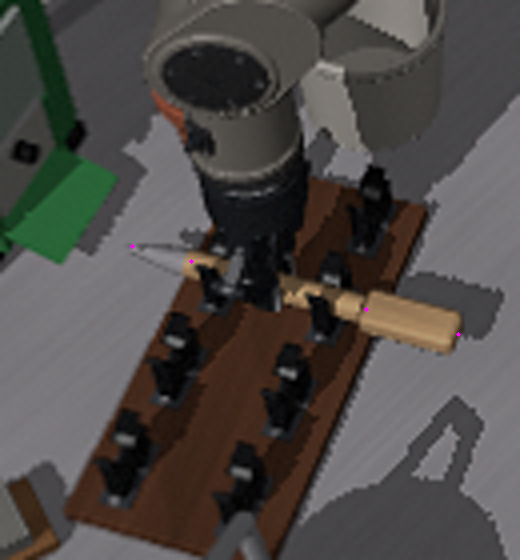

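```bash
python3 -m handwheel '0 0 2 0 0 0 15;0 0 3 0 0 0 15;0 0 3 0 0 0 15;0 0 0 0 0 0 15;0 0 0 0 0 0 15';  python3 -c "
from h import *
st()"
python3 -m handwheel '0 0 -2 0 0 0 40;0 0 -2 0 0 0 45;0 0 -2 0 0 0 45;0 0 -40 0 0 0 45;0 0 -100 0 0 0 45;0 0 -150 0 0 0 45'; python3 - <<'E'
from h import *
st()
s=grab_frame("side");t=grab_frame("top"); crop(s,"d3s",170,190,300,330,4); crop(t,"d3t",150,110,310,250,4)
E
```

```text
clock: 9.93
tcp_pos: [0.5862, 0.2954, 0.0314]
orientation: [-2.618, 1.728, -0.006]
contact_force: [-3.4, -3.6, 27.2]
grip_width: 0.0181
t 9.93 tcp [0.5862 0.2954 0.0314] F [-3.4 -3.6 27.2] M [-0.98  0.78 -0.18] w 0.0181 j [-0.41  0.68 -0.21  1.73  0.2   0.74 -1.89]
[[0.393, -0.92, 0.006], [-0.92, -0.393, 0.002], [0.0, -0.006, -1.0]]
clock: 10.68
tcp_pos: [0.5831, 0.2947, 0.1782]
orientation: [2.623, -1.729, -0.001]
contact_force: [0.5, 0.5, 0.6]
grip_width: 0.0454
t 10.68 tcp [0.5831 0.2947 0.1782] F [0.5 0.5 0.6] M [ 0.1  -0.07  0.01] w 0.0454 j [-0.39  0.5  -0.24  1.65  0.14  1.01 -1.84]
[[0.394, -0.919, -0.0], [-0.919, -0.394, 0.0], [-0.0, 0.0, -1.0]]
```

View pics/d3s.png

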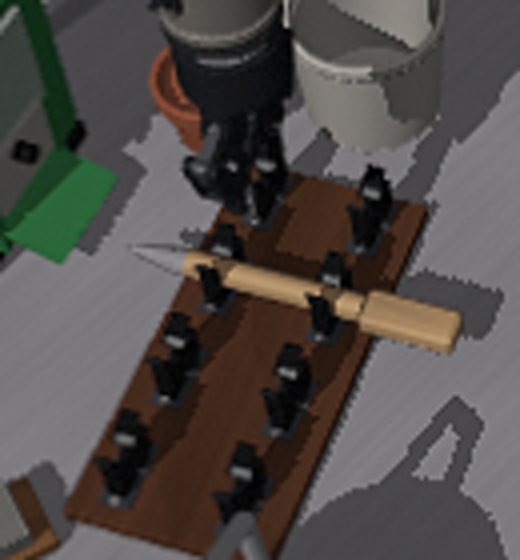

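View pics/d3t.png

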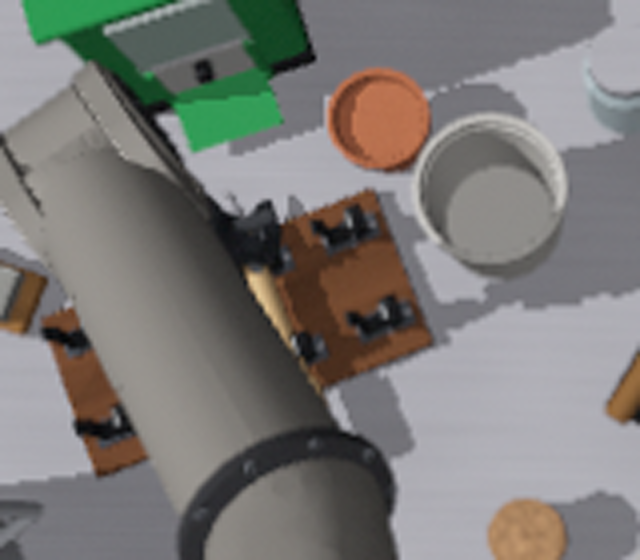

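```bash
python3 - <<'E'
from h import *
plan([.4472,-.3445,.15],Rdown(-116.5))
E
```

```text
shift [534.7 380.7  28.3] turn [-0.5  0.3 49.7] rows 10.5
```

```bash
python3 -m handwheel '0 0 -20 0 0 0 50;535 380 10 0 0 49.7 50;535 380 10 0 0 49.7 50;535 380 10 0 0 49.7 50;535 380 10 0 0 49.7 50;535 380 10 0 0 49.7 50;535 380 10 0 0 49.7 50;535 380 10 0 0 49.7 50;535 380 10 0 0 49.7 50;535 380 10 0 0 49.7 50;535 380 10 0 0 49.7 50;535 380 10 0 0 49.7 50';  python3 - <<'E'
from h import *
st()
a,b=tools()
for x in a+[None]+b:
    if x: print(x[0],x[1].round(4),round(x[2],1),round(x[3],4))
t=grab_frame("top");s=grab_frame("side");p=[rk(x,-.0425,.042) for x in(-.147,-.0725,0,.0725,.122)]
crop(t,"e_t",150,110,310,250,4,proj(t,p)); crop(s,"e_s",180,200,300,330,4,proj(s,p))
E
```

```text
clock: 12.28
tcp_pos: [0.4423, -0.3502, 0.166]
orientation: [1.646, -2.673, -0.002]
contact_force: [-0.2, 0.9, 0.0]
grip_width: 0.05
t 12.28 tcp [ 0.4423 -0.3502  0.166 ] F [-0.2  0.9  0. ] M [ 0.04 -0.03 -0.05] w 0.05 j [ 0.43  0.37  0.16  1.9  -0.07  0.88 -1.41]
[[-0.45, -0.893, -0.002], [-0.893, 0.45, 0.0], [0.001, 0.002, -1.0]]
tool [ 0.4347 -0.3386] -26.1 0.1735
dib [ 0.4927 -0.2913] -32.9 0.2188
dib [ 0.5492 -0.2297] -32.6 0.2161
tool [ 0.5526 -0.1447] -24.9 0.1622
tool [ 0.6042 -0.0838] -31.4 0.1617
dib [ 0.4492 -0.345 ] -26.7 0.2279
dib [ 0.496  -0.2911] -32.8 0.2296
dib [ 0.5514 -0.2292] -32.8 0.2299
tool [ 0.5553 -0.1459] -25.4 0.175
tool [ 0.608  -0.0847] -31.8 0.1754
```

View pics/e_t.png

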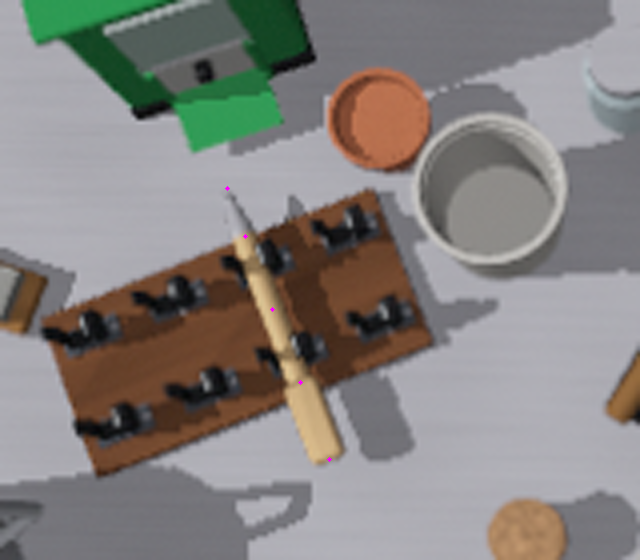

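View pics/e_s.png

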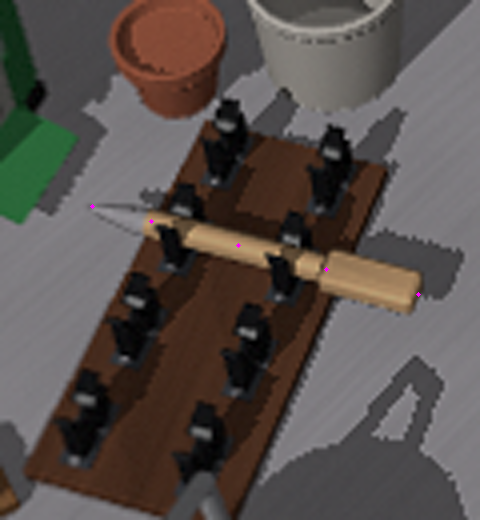

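```bash
python3 -m handwheel '0 0 0 0 0 0 50;0 0 0 0 0 0 50' >/dev/null; python3 - <<'E'
from h import *
plan([.4472,-.3447,.0045],Rdown(-116.6))
E
```

```text
shift [ -1.3  -1.4 162.2] turn [0.  0.  0.2] rows 2.6
```

```bash
python3 -m handwheel '-1 -1 60 0 0 0 50;-1 -1 115 0 0 0 50;-1 -1 140 0 0 0 50;-1 -1 155 0 0 0 50;-1 -1 161 0 0 0 40;-1 -1 161 0 0 0 15;-1 -1 161 0 0 0 15;-1 -1 161 0 0 0 15;-1 -1 161 0 0 0 15;-1 -1 161 0 0 0 15' 70; python3 - <<'E'
from h import *
st(); plan(rk(0,.0425,.18),Rdown(-66.8))
E
```

```text
clock: 13.98
tcp_pos: [0.4467, -0.3468, 0.0067]
orientation: [-1.652, 2.671, -0.002]
contact_force: [-0.8, 1.2, 6.3]
grip_width: 0.0197
t 13.97 tcp [ 0.4467 -0.3468  0.0067] F [-0.8  1.2  6.3] M [ 0.2   0.12 -0.02] w 0.0197 j [ 0.46  0.61  0.11  1.98 -0.12  0.56 -1.38]
[[-0.446, -0.895, 0.001], [-0.895, 0.446, -0.001], [-0.0, -0.002, -1.0]]
shift [-690.8  226.9 -173.6] turn [ -0.1  -0.  -49.7] rows 12.0
```

```bash
python3 -m handwheel '0 0 -60 0 0 0 15;0 0 -120 0 0 0 15;-40 10 -174 0 0 0 15;-691 227 -174 0 0 -49.7 15;-691 227 -174 0 0 -49.7 15;-691 227 -174 0 0 -49.7 15;-691 227 -174 0 0 -49.7 15;-691 227 -174 0 0 -49.7 15;-691 227 -174 0 0 -49.7 15;-691 227 -174 0 0 -49.7 15;-691 227 -174 0 0 -49.7 15;-691 227 -174 0 0 -49.7 15' 100; python3 -m handwheel '0 0 0 0 0 0 15;0 0 0 0 0 0 15;0 0 0 0 0 0 15' ;  python3 -c "
from h import *
st(); plan(rk(0,.0425,.10),Rdown(-66.8))"
```

```text
clock: 15.48
tcp_pos: [0.5335, 0.2491, 0.1789]
orientation: [2.622, -1.73, 0.001]
contact_force: [1.8, 0.2, -1.6]
grip_width: 0.0187
clock: 15.85
tcp_pos: [0.5336, 0.2453, 0.1788]
orientation: [2.619, -1.732, 0.001]
contact_force: [0.5, 0.1, -1.2]
grip_width: 0.0185
t 15.85 tcp [0.5336 0.2453 0.1788] F [ 0.5  0.1 -1.2] M [-0.04 -0.03 -0.02] w 0.0185 j [-0.35  0.4  -0.23  1.81  0.11  0.94 -1.81]
[[0.392, -0.92, -0.0], [-0.92, -0.392, -0.001], [0.001, 0.001, -1.0]]
shift [-110.2  -66.7   78.6] turn [ 0.  -0.1 -0.2] rows 2.4
```

```bash
python3 -m handwheel '-110 -67 10 0 0 0 15;-110 -67 10 0 0 0 15;-110 -67 10 0 0 0 15;-110 -67 60 0 0 0 15;-110 -67 78 0 0 0 15;-110 -67 78 0 0 0 15;-110 -67 78 0 0 0 15' ;  python3 - <<'E'
from h import *
st(); plan(rk(0,.0425,.0337),Rdown(-66.8))
s=grab_frame("side")
crop(s,"f1s",170,170,330,330,3,proj(s,[rk(x,.0425,.110) for x in(-.147,-.0725,.0725,.122)]))
E
```

```text
clock: 16.73
tcp_pos: [0.5528, 0.375, 0.1027]
orientation: [-2.62, 1.73, -0.001]
contact_force: [-0.3, 0.5, -1.3]
grip_width: 0.0184
t 16.73 tcp [0.5528 0.375  0.1027] F [-0.3  0.5 -1.3] M [ 0.04 -0.03  0.01] w 0.0184 j [-0.53  0.61 -0.23  1.67  0.17  0.89 -1.99]
[[0.393, -0.92, 0.002], [-0.92, -0.393, 0.001], [-0.0, -0.002, -1.0]]
shift [ 1.7  2.  69. ] turn [-0.1  0.  -0.1] rows 1.1
```

View pics/f1s.png

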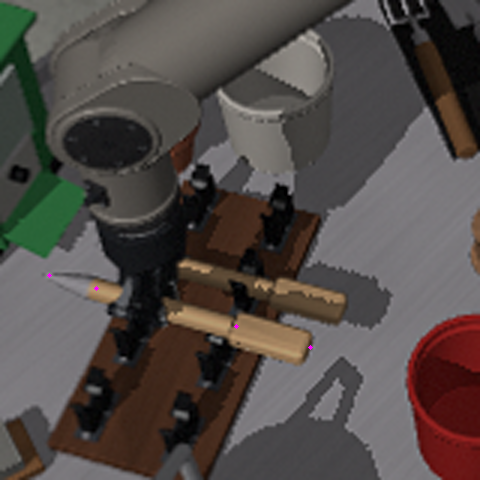

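```bash
python3 -m handwheel '1.5 2.5 15 0 0 0 15;1.5 2.5 30 0 0 0 15;1.5 2.5 40 0 0 0 15;1.5 2.5 48 0 0 0 15;1.5 2.5 56 0 0 0 15;1.5 2.5 63 0 0 0 15;1.5 2.5 68 0 0 0 15;1.5 2.5 71 0 0 0 15;1.5 2.5 73 0 0 0 15;1.5 2.5 75 0 0 0 15;1.5 2.5 75 0 0 0 15' 120;  python3 -c "
from h import *
st(); plan(rk(0,.0425,.0337),Rdown(-66.8))"
```

```text
clock: 18.15
tcp_pos: [0.5519, 0.3734, 0.0334]
orientation: [-2.62, 1.729, -0.005]
contact_force: [-13.4, -13.1, 51.9]
grip_width: 0.0182
t 18.15 tcp [0.5519 0.3734 0.0334] F [-13.4 -13.1  51.9] M [-2.73  3.01  0.11] w 0.0182 j [-0.54  0.69 -0.21  1.7   0.2   0.77 -2.02]
[[0.393, -0.919, 0.004], [-0.919, -0.393, 0.001], [0.001, -0.004, -1.0]]
shift [ 0.5  0.3 -0.3] turn [-0.2 -0.1 -0. ] rows 0.0
```

```bash
python3 -m handwheel '0 0 -4 0 0 0 15;0 0 -4 0 0 0 40;0 0 -4 0 0 0 45;0 0 -4 0 0 0 45;0 0 -50 0 0 0 45;0 0 -110 0 0 0 45;0 0 -150 0 0 0 45;0 0 -150 0 0 0 45' 80;  python3 -c "
from h import *
st(); plan([.4945,-.2912,.15],Rdown(-122.8))"
```

```text
clock: 19.15
tcp_pos: [0.5517, 0.3743, 0.1798]
orientation: [-2.617, 1.726, -0.003]
contact_force: [0.3, 0.2, -0.7]
grip_width: 0.045
t 19.15 tcp [0.5517 0.3743 0.1798] F [ 0.3  0.2 -0.7] M [-0.01 -0.05  0.03] w 0.045 j [-0.51  0.52 -0.25  1.62  0.14  1.01 -1.97]
[[0.394, -0.919, 0.005], [-0.919, -0.394, 0.004], [-0.002, -0.007, -1.0]]
shift [589.2 314.9  26.6] turn [-0.3  0.3 56. ] rows 10.7
```

```bash
python3 -m handwheel '589 315 10 0 0 56 50;589 315 10 0 0 56 50;589 315 10 0 0 56 50;589 315 10 0 0 56 50;589 315 10 0 0 56 50;589 315 10 0 0 56 50;589 315 10 0 0 56 50;589 315 10 0 0 56 50;589 315 10 0 0 56 50;589 315 10 0 0 56 50;589 315 10 0 0 56 50;589 315 10 0 0 56 50';  python3 -m handwheel '0 0 0 0 0 0 50;0 0 0 0 0 0 50'; python3 - <<'E'
from h import *
st()
a,b=tools()
for x in a+[None]+b:
    if x: print(x[0],x[1].round(4),round(x[2],1),round(x[3],4))
plan([.4945,-.2912,.0045],Rdown(-122.8))
t=grab_frame("top");s=grab_frame("side");p=[rk(x,.0425,.042) for x in(-.147,-.0725,0,.0725,.122)]
crop(t,"k_t",150,110,310,250,4,proj(t,p)); crop(s,"k_s",180,200,300,330,4,proj(s,p))
E
```

```text
clock: 20.65
tcp_pos: [0.4901, -0.297, 0.1645]
orientation: [1.493, -2.761, -0.0]
contact_force: [0.9, 0.6, 0.4]
grip_width: 0.0495
clock: 20.9
tcp_pos: [0.4928, -0.2909, 0.1654]
orientation: [1.507, -2.756, -0.002]
contact_force: [-0.7, 0.6, -0.1]
grip_width: 0.0499
t 20.9 tcp [ 0.4928 -0.2909  0.1654] F [-0.7  0.6 -0.1] M [-0.03 -0.07  0.01] w 0.0499 j [ 0.3   0.38  0.16  1.88 -0.08  0.89 -1.65]
[[-0.539, -0.842, -0.001], [-0.842, 0.539, 0.001], [-0.0, 0.001, -1.0]]
tool [ 0.484  -0.2856] -32.9 0.1781
dib [ 0.5491 -0.2297] -32.6 0.2161
tool [ 0.5526 -0.1448] -24.9 0.1622
tool [ 0.6043 -0.0837] -31.3 0.1617
dib [ 0.4964 -0.2914] -32.8 0.2286
dib [ 0.5514 -0.2292] -32.8 0.2299
tool [ 0.5553 -0.1459] -25.4 0.175
tool [ 0.608  -0.0847] -31.8 0.1754
shift [ -0.9  -1.4 161.3] turn [0.  0.  0.1] rows 2.6
```

View pics/k_t.png

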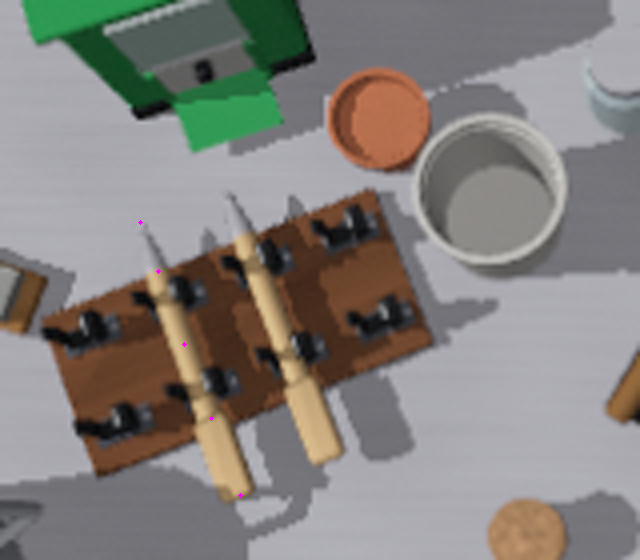

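View pics/k_s.png

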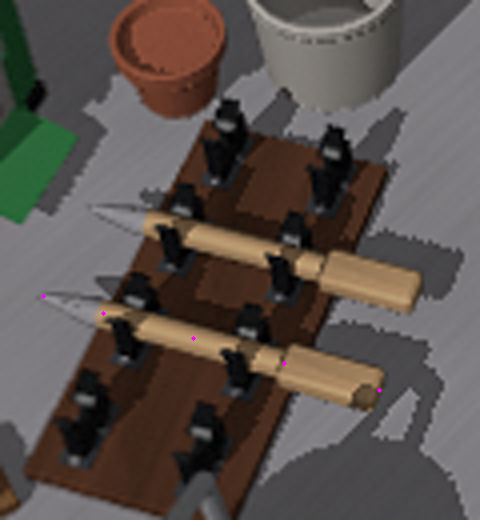

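```bash
python3 -m handwheel '-1 -1 60 0 0 0 50;-1 -1 115 0 0 0 50;-1 -1 140 0 0 0 50;-1 -1 155 0 0 0 50;-1 -1 161 0 0 0 40;-1 -1 161 0 0 0 15;-1 -1 161 0 0 0 15;-1 -1 161 0 0 0 15;-1 -1 161 0 0 0 15;-1 -1 161 0 0 0 15' 70; python3 - <<'E'
from h import *
st(); plan(rk(0,-.1275,.18),Rdown(-66.8))
E
```

```text
clock: 22.35
tcp_pos: [0.4945, -0.2929, 0.0059]
orientation: [-1.503, 2.757, -0.002]
contact_force: [-1.0, 1.0, 6.2]
grip_width: 0.0195
t 22.35 tcp [ 0.4945 -0.2929  0.0059] F [-1.   1.   6.2] M [ 0.13  0.19 -0.02] w 0.0195 j [ 0.34  0.62  0.12  1.95 -0.12  0.57 -1.61]
[[-0.542, -0.84, 0.002], [-0.84, 0.542, -0.001], [-0.0, -0.002, -1.0]]
shift [-495.5  171.3 -174.2] turn [ -0.1  -0.  -56. ] rows 8.8
```

```bash
python3 -m handwheel '0 0 -60 0 0 0 15;0 0 -120 0 0 0 15;-20 5 -180 0 0 0 15;-495 171 -185 0 0 -56 15;-495 171 -185 0 0 -56 15;-495 171 -185 0 0 -56 15;-495 171 -185 0 0 -56 15;-495 171 -185 0 0 -56 15;-495 171 -185 0 0 -56 15;-495 171 -185 0 0 -56 15;-495 171 -185 0 0 -56 15;-495 171 -185 0 0 -56 15' 100; python3 -m handwheel '0 0 0 0 0 0 15;0 0 0 0 0 0 15;0 0 0 0 0 0 15' ;  python3 -c "
from h import *
st(); plan(rk(0,-.1275,.10),Rdown(-66.8))"
```

```text
clock: 23.85
tcp_pos: [0.6172, 0.2236, 0.1896]
orientation: [-2.628, 1.716, 0.004]
contact_force: [-0.1, -0.9, -1.3]
grip_width: 0.0186
clock: 24.22
tcp_pos: [0.6184, 0.2142, 0.1901]
orientation: [2.62, -1.732, 0.001]
contact_force: [-0.1, -0.2, -1.1]
grip_width: 0.0184
t 24.23 tcp [0.6184 0.2142 0.1901] F [-0.1 -0.2 -1.1] M [-0.   -0.04  0.  ] w 0.0184 j [-0.3   0.49 -0.17  1.64  0.1   1.02 -1.68]
[[0.392, -0.92, 0.0], [-0.92, -0.392, -0.001], [0.001, 0.0, -1.0]]
shift [-2.1 -1.2 90.1] turn [ 0.  -0.  -0.1] rows 1.4
```

```bash
python3 -m handwheel '-2 -1 40 0 0 0 15;-2 -1 70 0 0 0 15;-2 -1 89 0 0 0 15;-2 -1 89 0 0 0 15;-2 -1 89 0 0 0 15' ;  python3 - <<'E'
from h import *
st(); plan(rk(0,-.1275,.033),Rdown(-66.8))
s=grab_frame("side")
crop(s,"l1s",170,150,330,310,3,proj(s,[rk(x,-.1275,.110) for x in(-.147,-.0725,.0725,.122)]))
E
```

```text
clock: 24.85
tcp_pos: [0.6193, 0.2186, 0.1023]
orientation: [-2.621, 1.729, -0.002]
contact_force: [0.3, -0.1, 0.3]
grip_width: 0.0188
t 24.85 tcp [0.6193 0.2186 0.1023] F [ 0.3 -0.1  0.3] M [ 0.05 -0.06  0.02] w 0.0188 j [-0.32  0.59 -0.17  1.7   0.12  0.86 -1.7 ]
[[0.393, -0.919, 0.002], [-0.919, -0.393, 0.001], [0.0, -0.002, -1.0]]
shift [ 1.7  1.5 69.3] turn [-0.1 -0.  -0. ] rows 1.1
```

View pics/l1s.png

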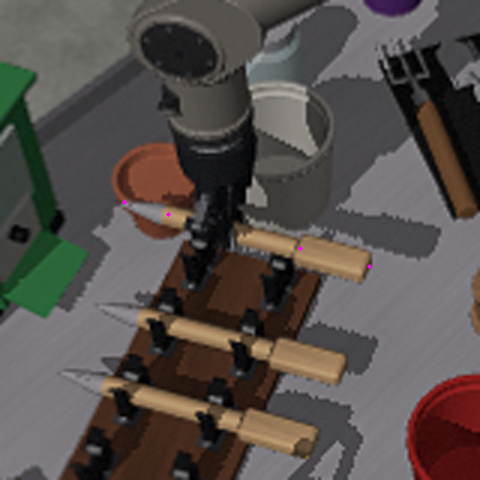

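```bash
python3 -m handwheel '1.5 2 15 0 0 0 15;1.5 2 30 0 0 0 15;1.5 2 40 0 0 0 15;1.5 2 48 0 0 0 15;1.5 2 56 0 0 0 15;1.5 2 63 0 0 0 15;1.5 2 68 0 0 0 15;1.5 2 71 0 0 0 15;1.5 2 73 0 0 0 15;1.5 2 73 0 0 0 15' 120;  python3 -c "
from h import *
st(); plan(rk(0,-.1275,.033),Rdown(-66.8))"
```

```text
clock: 26.15
tcp_pos: [0.6188, 0.2171, 0.0327]
orientation: [-2.62, 1.728, -0.004]
contact_force: [-9.2, -3.9, 34.1]
grip_width: 0.0176
t 26.15 tcp [0.6188 0.2171 0.0327] F [-9.2 -3.9 34.1] M [-0.91  2.09  0.02] w 0.0176 j [-0.32  0.67 -0.15  1.73  0.14  0.74 -1.71]
[[0.394, -0.919, 0.003], [-0.919, -0.394, 0.001], [0.0, -0.004, -1.0]]
shift [ 0.5  0.3 -0.3] turn [-0.2 -0.  -0. ] rows 0.0
```

```bash
python3 -m handwheel '0 0 2 0 0 0 15;0 0 2 0 0 0 15;0 0 -4 0 0 0 15;0 0 -4 0 0 0 40;0 0 -4 0 0 0 45;0 0 -4 0 0 0 45;0 0 -50 0 0 0 45;0 0 -110 0 0 0 45;0 0 -150 0 0 0 45;0 0 -150 0 0 0 45' 80;  python3 -c "
from h import *
st(); plan([.5503,-.2295,.15],Rdown(-122.7))"
```

```text
clock: 27.4
tcp_pos: [0.6194, 0.2172, 0.1818]
orientation: [-2.618, 1.727, -0.006]
contact_force: [0.0, 0.1, -0.3]
grip_width: 0.0448
t 27.4 tcp [0.6194 0.2172 0.1818] F [ 0.   0.1 -0.3] M [0.02 0.01 0.02] w 0.0448 j [-0.31  0.5  -0.18  1.65  0.1   1.   -1.68]
[[0.394, -0.919, 0.006], [-0.919, -0.394, 0.003], [0.0, -0.007, -1.0]]
shift [383.4 239.5  30.1] turn [-0.4  0.2 55.9] rows 7.2
```

```bash
python3 -m handwheel '383 239 10 0 0 56 50;383 239 10 0 0 56 50;383 239 10 0 0 56 50;383 239 10 0 0 56 50;383 239 10 0 0 56 50;383 239 10 0 0 56 50;383 239 10 0 0 56 50;383 239 10 0 0 56 50;383 239 10 0 0 56 50;383 239 10 0 0 56 50';  python3 -m handwheel '0 0 0 0 0 0 50;0 0 0 0 0 0 50'; python3 - <<'E'
from h import *
st()
a,b=tools()
for x in a+[None]+b:
    if x: print(x[0],x[1].round(4),round(x[2],1),round(x[3],4))
plan([.5503,-.2295,.0045],Rdown(-122.7))
t=grab_frame("top");s=grab_frame("side");p=[rk(x,-.1275,.042) for x in(-.147,-.0725,0,.0725,.122)]
crop(t,"m_t",150,110,310,250,4,proj(t,p)); crop(s,"m_s",180,200,300,330,4,proj(s,p)); crop(s,"m_s2",290,120,450,240,4)
E
```

```text
clock: 28.65
tcp_pos: [0.5488, -0.2275, 0.1673]
orientation: [1.508, -2.756, -0.003]
contact_force: [0.4, 0.9, 1.3]
grip_width: 0.0502
clock: 28.9
tcp_pos: [0.5488, -0.2286, 0.168]
orientation: [-1.506, 2.757, 0.0]
contact_force: [0.5, -0.5, 0.6]
grip_width: 0.0498
t 28.9 tcp [ 0.5488 -0.2286  0.168 ] F [ 0.5 -0.5  0.6] M [ 0.04 -0.   -0.01] w 0.0498 j [ 0.18  0.41  0.14  1.82 -0.07  0.91 -1.79]
[[-0.54, -0.842, 0.0], [-0.842, 0.54, 0.0], [-0.0, 0.0, -1.0]]
tool [ 0.5276 -0.2089] -28.8 0.1403
tool [ 0.5526 -0.1448] -24.9 0.1622
tool [ 0.6043 -0.0837] -31.3 0.1617
dib [ 0.5515 -0.2291] -32.8 0.2299
tool [ 0.5553 -0.1459] -25.4 0.175
tool [ 0.608  -0.0847] -31.8 0.1754
shift [ -0.7  -1.6 163.6] turn [-0.  0. -0.] rows 2.6
```

View pics/m_t.png

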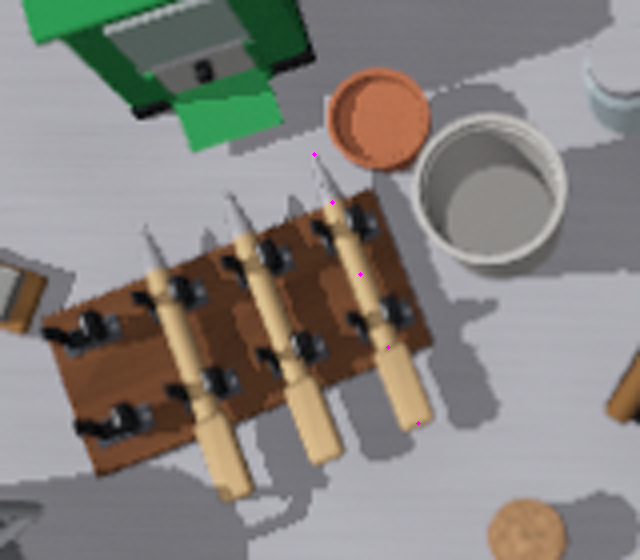

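View pics/m_s.png

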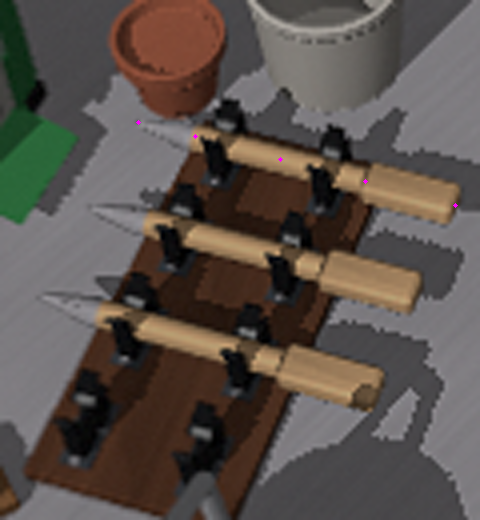

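View pics/m_s2.png

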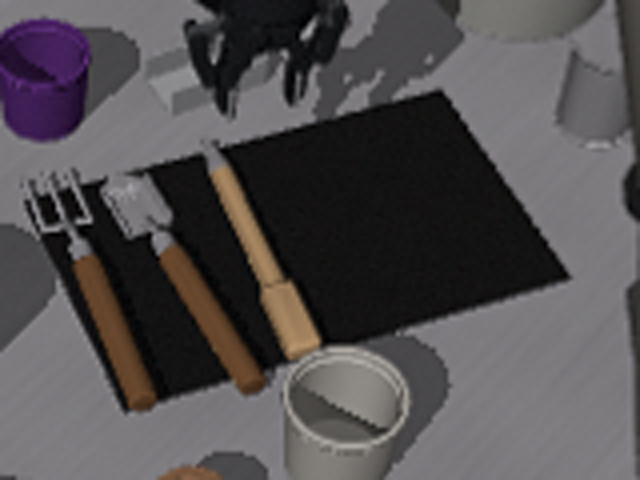

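```bash
python3 -m handwheel '-1 -1 60 0 0 0 50;-1 -1 115 0 0 0 50;-1 -1 143 0 0 0 50;-1 -1 157 0 0 0 50;-1 -1 163 0 0 0 40;-1 -1 163 0 0 0 15;-1 -1 163 0 0 0 15;-1 -1 163 0 0 0 15;-1 -1 163 0 0 0 15;-1 -1 163 0 0 0 15' 70; python3 - <<'E'
from h import *
st(); plan(rk(0,.1275,.18),Rdown(-66.8))
s=grab_frame("side"); t=grab_frame("top")
crop(t,"can_t",60,180,260,300,4); crop(s,"can_s",140,280,300,400,4)
E
```

```text
clock: 30.35
tcp_pos: [0.5505, -0.23, 0.006]
orientation: [-1.503, 2.757, -0.002]
contact_force: [0.0, 0.0, 6.5]
grip_width: 0.0193
t 30.35 tcp [ 0.5505 -0.23    0.006 ] F [0.  0.  6.5] M [0.06 0.24 0.05] w 0.0193 j [ 0.21  0.64  0.1   1.9  -0.11  0.6  -1.76]
[[-0.542, -0.841, 0.002], [-0.841, 0.542, -0.001], [-0.0, -0.002, -1.0]]
shift [-554.9  395.6 -174.4] turn [ -0.1  -0.  -56. ] rows 11.3
```

View pics/can_t.png

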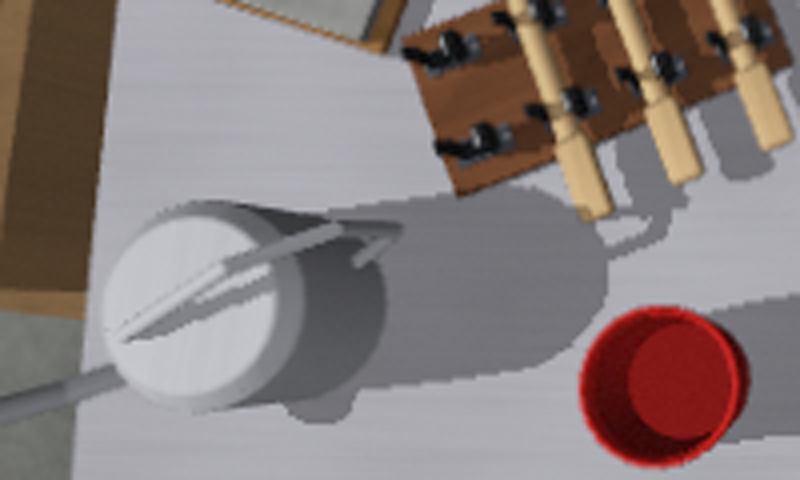

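View pics/can_s.png

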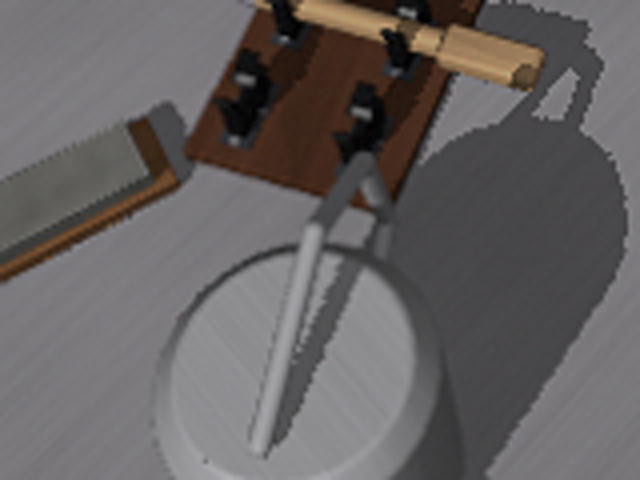

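```bash
python3 - <<'E'
from h import *
s=grab_frame("side"); t=grab_frame("top")
print(tri(t,[159,236.5],s,[231,318.5]), tri(t,[144.5,237],s,[218,336]),rk(0,.1275,.042),rk(-.147,.1275,.042))
E
```

```text
(array([0.40724342, 0.4639611 , 0.1395909 ]), np.float64(0.024371226142142786)) (array([0.40383552, 0.51678563, 0.12775189]), np.float64(0.020984024752787055)) [np.float64(0.5182724065271538), np.float64(0.45088975575504237), 0.042] [np.float64(0.38315951165663426), np.float64(0.39298029504517257), 0.042]
```

```bash
python3 -m handwheel '0 0 -60 0 0 0 15;0 0 -120 0 0 0 15;-20 5 -180 0 0 0 15;-555 395 -195 0 0 -56 15;-555 395 -195 0 0 -56 15;-555 395 -195 0 0 -56 15;-555 395 -195 0 0 -56 15;-555 395 -195 0 0 -56 15;-555 395 -195 0 0 -56 15;-555 395 -195 0 0 -56 15;-555 395 -195 0 0 -56 15;-555 395 -195 0 0 -56 15' 100; python3 -m handwheel '0 0 0 0 0 0 15;0 0 0 0 0 0 15;0 0 0 0 0 0 15' ;  python3 - <<'E'
from h import *
st(); plan(rk(-.003,.1275,.10),Rdown(-66.8))
E
```

```text
clock: 32.05
tcp_pos: [0.5237, 0.3527, 0.1976]
orientation: [2.622, -1.73, 0.0]
contact_force: [0.5, 0.1, -1.3]
grip_width: 0.0187
clock: 32.42
tcp_pos: [0.5248, 0.3489, 0.1974]
orientation: [2.62, -1.732, 0.001]
contact_force: [0.5, -0.4, -1.4]
grip_width: 0.0188
t 32.42 tcp [0.5248 0.3489 0.1974] F [ 0.5 -0.4 -1.4] M [ 0.07 -0.07 -0.05] w 0.0188 j [-0.51  0.45 -0.23  1.69  0.12  1.02 -1.95]
[[0.391, -0.92, 0.0], [-0.92, -0.391, -0.001], [0.001, 0.0, -1.0]]
shift [-96.5 -31.   97.3] turn [ 0.  -0.1 -0.2] rows 2.2
```

```bash
python3 -m handwheel '-96 -31 0 0 0 0 15;-96 -31 0 0 0 0 15;-96 -31 45 0 0 0 15;-96 -31 80 0 0 0 15;-96 -31 96 0 0 0 15;-96 -31 96 0 0 0 15;-96 -31 96 0 0 0 15' ;  python3 - <<'E'
from h import *
st(); plan(rk(-.002,.1275,.033),Rdown(-66.8))
s=grab_frame("side"); t=grab_frame("top")
p=[rk(x,.1275,.110) for x in(-.147,-.0725,.0725,.122)]
crop(s,"n1s",140,190,330,390,3,proj(s,p)); crop(t,"n1t",60,110,310,300,3,proj(t,p))
E
```

```text
clock: 33.3
tcp_pos: [0.5159, 0.4519, 0.1034]
orientation: [-2.62, 1.729, -0.001]
contact_force: [0.1, -0.7, -0.5]
grip_width: 0.0183
t 33.3 tcp [0.5159 0.4519 0.1034] F [ 0.1 -0.7 -0.5] M [ 0.04 -0.04  0.01] w 0.0183 j [-0.65  0.63 -0.23  1.62  0.17  0.91 -2.11]
[[0.393, -0.919, 0.002], [-0.919, -0.393, 0.002], [-0.001, -0.003, -1.0]]
shift [ 2.   0.4 70.4] turn [-0.1  0.1 -0. ] rows 1.1
```

View pics/n1s.png

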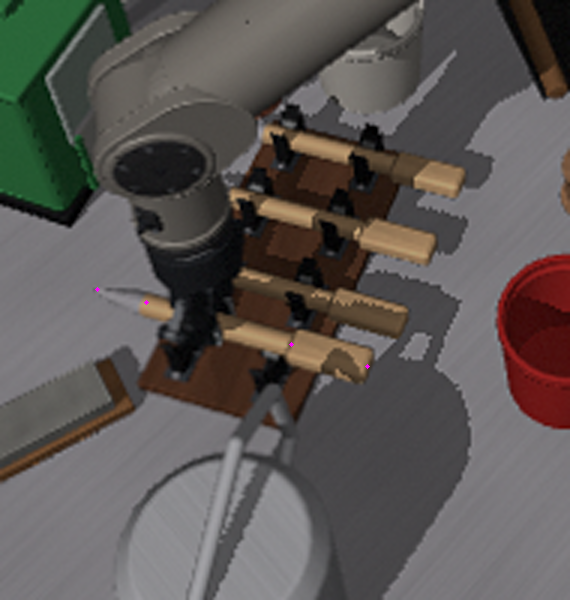

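View pics/n1t.png

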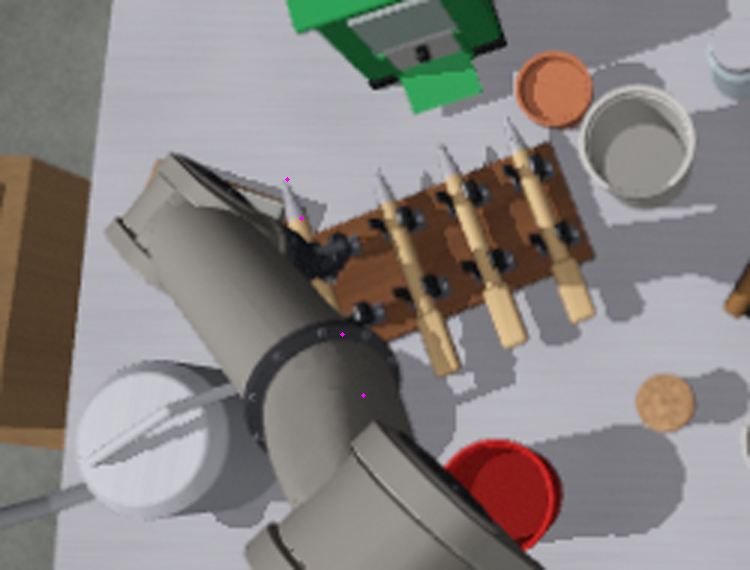

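```bash
python3 -m handwheel '1.5 1 15 0 0 0 15;1.5 1 30 0 0 0 15;1.5 1 40 0 0 0 15;1.5 1 48 0 0 0 15;1.5 1 56 0 0 0 15;1.5 1 63 0 0 0 15' 120;  python3 -c "
from h import *
st()"
python3 -m handwheel '0 0 5 0 0 0 15;0 0 8 0 0 0 15;0 0 10 0 0 0 15;0 0 12 0 0 0 15;0 0 12 0 0 0 15' 120;  python3 -c "
from h import *
st(); plan(rk(-.002,.1275,.033),Rdown(-66.8))"
```

```text
clock: 34.15
tcp_pos: [0.5164, 0.4508, 0.041]
orientation: [-2.618, 1.728, -0.003]
contact_force: [-0.8, -3.2, 11.6]
grip_width: 0.018
t 34.15 tcp [0.5164 0.4508 0.041 ] F [-0.8 -3.2 11.6] M [-0.36 -0.12 -0.15] w 0.018 j [-0.66  0.71 -0.21  1.65  0.19  0.8  -2.13]
[[0.393, -0.919, 0.004], [-0.919, -0.393, 0.003], [-0.001, -0.004, -1.0]]
clock: 34.78
tcp_pos: [0.5163, 0.4507, 0.0328]
orientation: [-2.619, 1.729, -0.004]
contact_force: [-8.1, -11.0, 40.7]
grip_width: 0.0181
t 34.77 tcp [0.5163 0.4507 0.0328] F [ -8.1 -11.   40.7] M [-2.37  1.87 -0.04] w 0.0181 j [-0.66  0.72 -0.21  1.65  0.2   0.79 -2.13]
[[0.393, -0.92, 0.004], [-0.92, -0.393, 0.002], [-0.0, -0.004, -1.0]]
shift [ 0.5  0.1 -0.2] turn [-0.2  0.  -0.1] rows 0.0
```

```bash
python3 -m handwheel '0 0 -4 0 0 0 15;0 0 -4 0 0 0 40;0 0 -4 0 0 0 45;0 0 -4 0 0 0 45;0 0 -50 0 0 0 45;0 0 -110 0 0 0 45;0 0 -150 0 0 0 45;0 0 -150 0 0 0 45' 80;  python3 - <<'E'
from h import *
st()
h=np.array([np.cos(np.radians(-31.5)),np.sin(np.radians(-31.5))]); p=np.array([.606,-.0842])+.010*h; print(p)
plan([*p,.20],Rdown(-121.5))
E
```

```text
clock: 35.78
tcp_pos: [0.516, 0.4515, 0.1805]
orientation: [-2.617, 1.726, -0.002]
contact_force: [0.4, -0.3, -0.3]
grip_width: 0.0452
t 35.77 tcp [0.516  0.4515 0.1805] F [ 0.4 -0.3 -0.3] M [0.04 0.02 0.02] w 0.0452 j [-0.64  0.55 -0.24  1.57  0.14  1.04 -2.09]
[[0.394, -0.919, 0.005], [-0.919, -0.394, 0.005], [-0.003, -0.006, -1.0]]
[ 0.6145264  -0.08942499]
shift [536.  122.3 -21.7] turn [-0.3  0.3 54.7] rows 8.8
```

```bash
python3 -m handwheel '536 122 -20 0 0 54.7 55;536 122 -20 0 0 54.7 55;536 122 -20 0 0 54.7 55;536 122 -20 0 0 54.7 55;536 122 -20 0 0 54.7 55;536 122 -20 0 0 54.7 55;536 122 -20 0 0 54.7 55;536 122 -20 0 0 54.7 55;536 122 -20 0 0 54.7 55;536 122 -20 0 0 54.7 55;536 122 -20 0 0 54.7 55;536 122 -20 0 0 54.7 55';python3 - <<'E'
from h import *
st()
a,b=tools()
for x in a+[None]+b:
    if x: print(x[0],x[1].round(4),round(x[2],1),round(x[3],4))
plan([.6145,-.0894,.0065],Rdown(-121.5))
t=grab_frame("top");s=grab_frame("side");p=[rk(x,.1275,.042) for x in(-.147,-.0725,0,.0725,.122)]
crop(t,"o_t",150,110,310,250,4,proj(t,p)); crop(s,"o_s",180,200,300,330,4,proj(s,p)); crop(s,"o_s2",290,80,450,240,4)
E
```

```text
clock: 37.28
tcp_pos: [0.6131, -0.0889, 0.1958]
orientation: [1.538, -2.738, -0.002]
contact_force: [-0.0, 0.1, 0.1]
grip_width: 0.0548
t 37.27 tcp [ 0.6131 -0.0889  0.1958] F [-0.   0.1  0.1] M [0.06 0.01 0.02] w 0.0548 j [-0.03  0.42  0.09  1.73 -0.05  0.99 -2.03]
[[-0.52, -0.854, -0.001], [-0.854, 0.52, 0.001], [-0.0, 0.002, -1.0]]
tool [ 0.5553 -0.1459] -25.4 0.175
tool [ 0.6076 -0.0845] -31.8 0.1744
shift [ -0.5  -1.2 189.7] turn [0.  0.  0.1] rows 3.0
```

View pics/o_t.png

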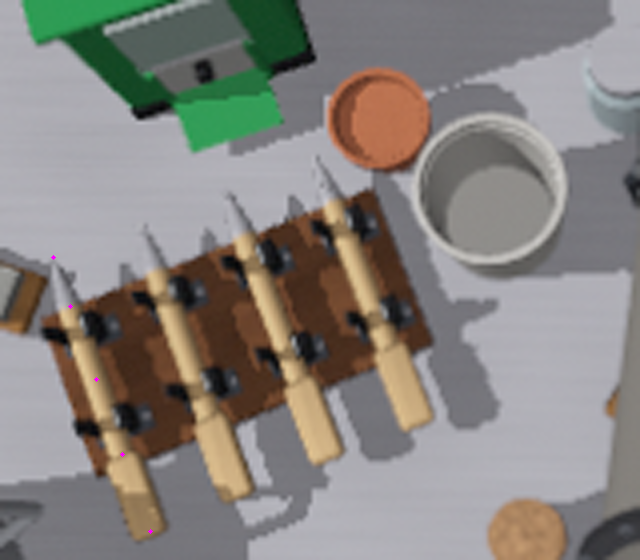

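View pics/o_s.png

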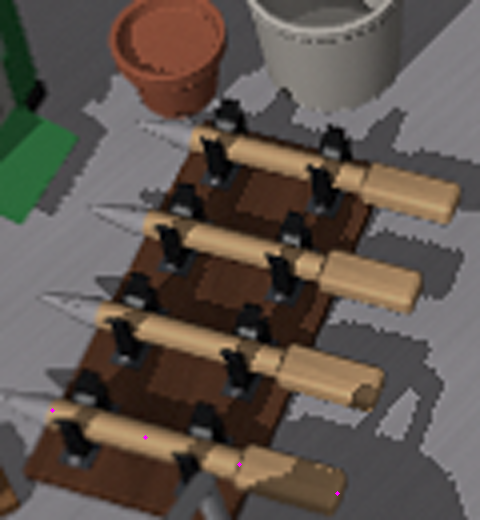

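View pics/o_s2.png

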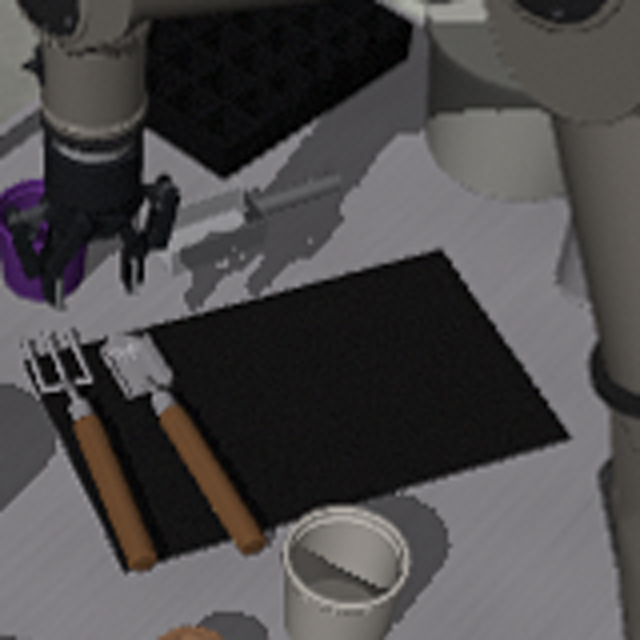

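```bash
python3 -m handwheel '-0.5 -1 60 0 0 0 55;-0.5 -1 120 0 0 0 55;-0.5 -1 160 0 0 0 55;-0.5 -1 180 0 0 0 55;-0.5 -1 189 0 0 0 45;-0.5 -1 189 0 0 0 45;-0.5 -1 189 0 0 0 15;-0.5 -1 189 0 0 0 15;-0.5 -1 189 0 0 0 15;-0.5 -1 189 0 0 0 15;-0.5 -1 189 0 0 0 15' 90; python3 -c "
from h import *
st()"
python3 -m handwheel '0 0 -60 0 0 0 15;0 0 -120 0 0 0 15;0 0 -180 0 0 0 15;0 0 -240 0 0 0 15;0 0 -300 0 0 0 15;0 0 -300 0 0 0 15;0 0 -300 0 0 0 15' ; python3 -c "
from h import *
st(); plan([.62,-.02,.30],Rdown(-60))"
```

```text
clock: 38.85
tcp_pos: [0.6159, -0.0913, 0.0096]
orientation: [-1.534, 2.739, -0.003]
contact_force: [-1.2, 0.3, 6.0]
grip_width: 0.0229
t 38.85 tcp [ 0.6159 -0.0913  0.0096] F [-1.2  0.3  6. ] M [ 0.03  0.31 -0.  ] w 0.0229 j [-0.    0.67  0.07  1.83 -0.07  0.64 -2.02]
[[-0.523, -0.853, 0.003], [-0.853, 0.523, -0.0], [-0.001, -0.003, -1.0]]
clock: 39.72
tcp_pos: [0.6139, -0.0911, 0.3075]
orientation: [1.535, -2.741, -0.0]
contact_force: [-0.5, 0.0, -2.5]
grip_width: 0.0227
t 39.73 tcp [ 0.6139 -0.0911  0.3075] F [-0.5  0.  -2.5] M [-0.03 -0.04  0.  ] w 0.0227 j [-0.04  0.33  0.11  1.61 -0.04  1.21 -2.04]
[[-0.523, -0.853, -0.0], [-0.853, 0.523, 0.0], [-0.0, 0.0, -1.0]]
shift [-63.8  31.9   7.5] turn [  0.    0.  -61.5] rows 5.7
```

```bash
python3 -m handwheel '0 0 -40 0 0 -91.5 15;0 0 -40 0 0 -91.5 15;0 0 -40 0 0 -91.5 15;0 0 -40 0 0 -91.5 15;0 0 -40 0 0 -91.5 15;0 0 -40 0 0 -91.5 15;0 0 -40 0 0 -91.5 15;0 0 -40 0 0 -91.5 15;0 0 -40 0 0 -91.5 15;0 0 -40 0 0 -91.5 15;0 0 -40 0 0 -91.5 15' 100; python3 -c "
from h import *
st()"
python3 -m handwheel '0 0 0 40 0 0 15;0 0 0 40 0 0 15;0 0 0 40 0 0 15;0 0 0 40 0 0 15;0 0 0 40 0 0 15;0 0 0 40 0 0 15' ; python3 -c "
from h import *
st()"
```

```text
clock: 41.1
tcp_pos: [0.614, -0.0911, 0.3463]
orientation: [3.033, -0.816, -0.003]
contact_force: [0.1, -0.1, -1.8]
grip_width: 0.0221
t 41.1 tcp [ 0.614  -0.0911  0.3463] F [ 0.1 -0.1 -1.8] M [ 0.03 -0.03  0.01] w 0.0221 j [ 0.15  0.31 -0.14  1.53  0.04  1.3  -0.52]
[[0.865, -0.502, -0.002], [-0.502, -0.865, 0.0], [-0.002, 0.001, -1.0]]
clock: 41.85
tcp_pos: [0.6149, -0.0901, 0.348]
orientation: [-2.376, 0.635, -0.23]
contact_force: [0.9, -0.1, -1.3]
grip_width: 0.0226
t 41.85 tcp [ 0.6149 -0.0901  0.348 ] F [ 0.9 -0.1 -1.3] M [-0.79  0.43 -0.02] w 0.0226 j [ 0.57  0.29 -0.24  1.73 -0.7   1.1   0.15]
[[0.867, -0.383, 0.32], [-0.499, -0.665, 0.556], [-0.0, -0.641, -0.767]]
```

```bash
python3 -m handwheel '0 0 0 35 0 0 15;0 0 0 35 0 0 15;0 0 0 35 0 0 15;0 0 0 35 0 0 15;0 0 0 35 0 0 15;0 0 0 35 0 0 15' ; python3 - <<'E'
from h import *
st()
s=grab_frame("side"); crop(s,"q_s",200,20,460,240,3); t=grab_frame("top"); crop(t,"q_t",200,60,460,280,3)
E
```

```text
clock: 42.6
tcp_pos: [0.6154, -0.0895, 0.3493]
orientation: [-1.789, 0.474, -0.367]
contact_force: [0.3, 0.5, -1.2]
grip_width: 0.0222
t 42.6 tcp [ 0.6154 -0.0895  0.3493] F [ 0.3  0.5 -1.2] M [-1.11  0.61 -0.02] w 0.0222 j [ 0.85  0.5  -0.37  1.86 -1.25  1.27  0.72]
[[0.868, -0.127, 0.481], [-0.497, -0.228, 0.837], [0.003, -0.965, -0.261]]
```

View pics/q_s.png

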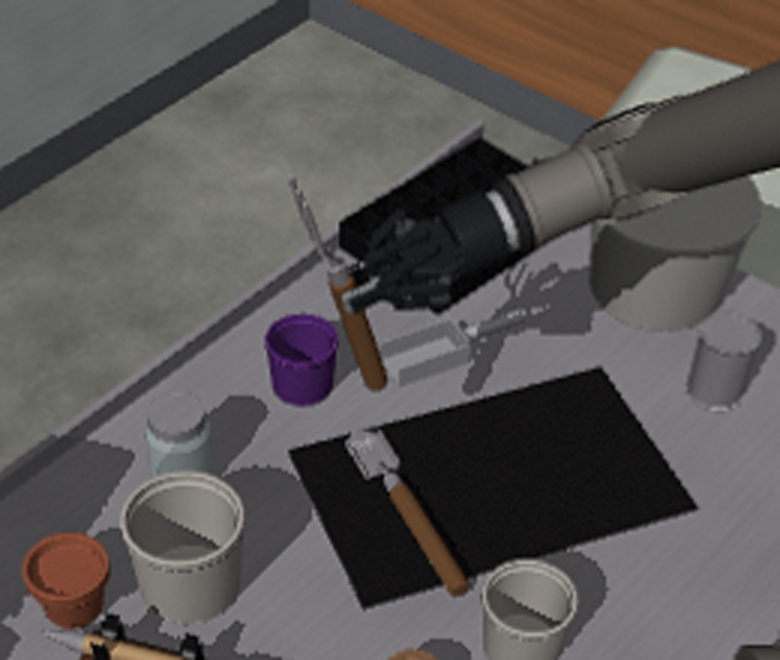

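View pics/q_t.png

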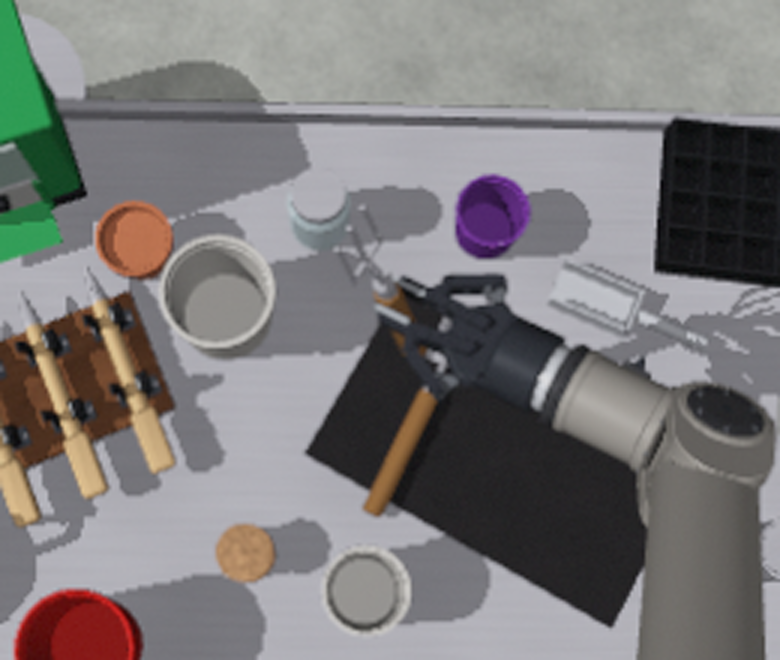

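```bash
python3 - <<'E'
from h import *
t=grab_frame("top"); s=grab_frame("side")
c=np.array([.678,.0932]); ang=np.linspace(0,6.28,24)
p=[[c[0]+.067*np.cos(a),c[1]+.067*np.sin(a),.12] for a in ang]+[[c[0]+.051*np.cos(a),c[1]+.051*np.sin(a),.007] for a in ang]
crop(t,"pot_t",240,130,310,190,8,proj(t,p)); crop(s,"pot_s",230,160,300,230,6,proj(s,p))
o=readout.get_obs(); Rm=R.from_rotvec(o["orientation"]).as_matrix(); u=-Rm[:,1]; b=o["tcp_pos"]-.0075*Rm[:,2]-.142*u; print("butt",b)
a=Rm[:2,2]/np.linalg.norm(Rm[:2,2]); tgt=np.array([*(c-.015*a),.02]); d=tgt-b; print(d, "tool shift level", Rm.T@np.array([d[0],d[1],0])*1000,"full",Rm.T@d*1000)
E
```

```text
butt [ 0.59309265 -0.12883955  0.21352736]
[ 0.07741663  0.20904382 -0.19352736] tool shift level [-37.18386703 -57.23621599 212.21222202] full [-37.62918529 129.63336531 262.53519098]
```

View pics/pot_t.png

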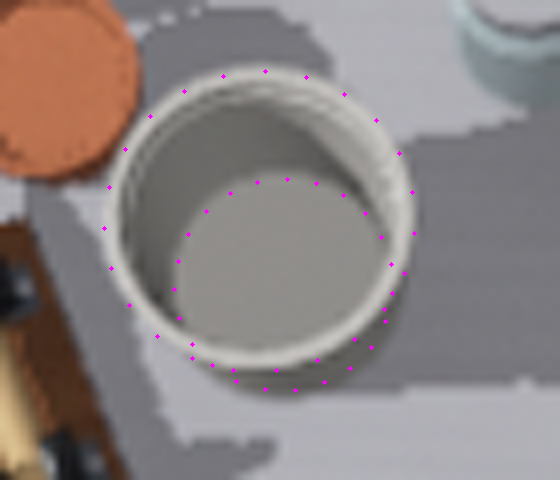

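View pics/pot_s.png

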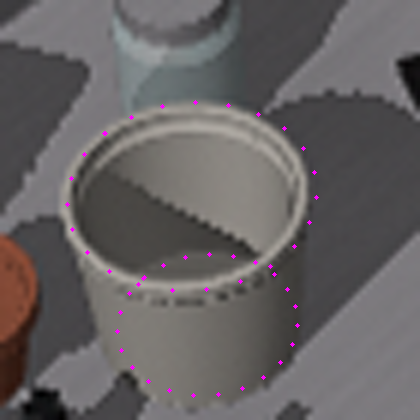

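```bash
python3 -m handwheel '-37 -57 212 0 0 0 15;-37 -57 212 0 0 0 15;-37 -57 212 0 0 0 15;-37 -57 212 0 0 0 15;-37 -57 212 0 0 0 15;-37 -57 212 0 0 0 15;-37 -57 212 0 0 0 15' ; python3 - <<'E'
from h import *
st()
c=np.array([.678,.0932])
o=readout.get_obs(); Rm=R.from_rotvec(o["orientation"]).as_matrix(); u=-Rm[:,1]; b=o["tcp_pos"]-.0075*Rm[:,2]-.142*u; print("butt",b)
a=Rm[:2,2]/np.linalg.norm(Rm[:2,2]); tgt=np.array([*(c-.015*a),.02]); d=tgt-b; print(d, "full",Rm.T@d*1000)
s=grab_frame("side"); crop(s,"r_s",200,20,460,240,3); t=grab_frame("top"); crop(t,"r_t",200,60,460,280,3,proj(t,[b])); print(proj(s,[b]))
E
```

```text
clock: 43.68
tcp_pos: [0.6927, 0.1156, 0.3472]
orientation: [-1.786, 0.481, -0.369]
contact_force: [0.4, 0.2, -1.5]
grip_width: 0.0227
t 43.67 tcp [0.6927 0.1156 0.3472] F [ 0.4  0.2 -1.5] M [-1.16  0.66  0.01] w 0.0227 j [ 0.83  0.59 -0.86  1.9  -1.35  0.76  0.7 ]
[[0.865, -0.13, 0.485], [-0.502, -0.225, 0.835], [0.0, -0.966, -0.26]]
butt [0.67050475 0.07736933 0.21209881]
[-4.02843694e-05  2.86086385e-03 -1.92098808e-01] full [ -1.53996747 184.83525449  52.38029731]
[[264.66383655 170.91973121]]
```

View pics/r_s.png

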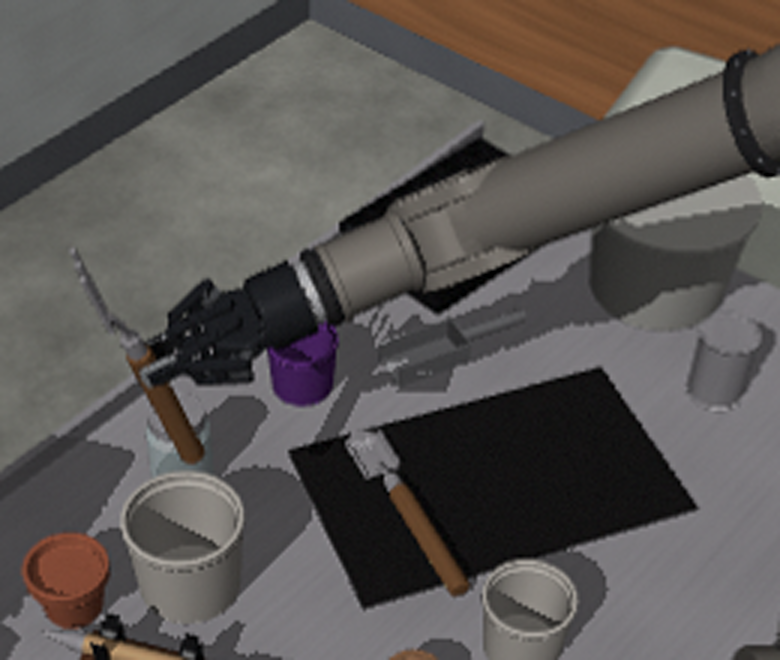

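View pics/r_t.png

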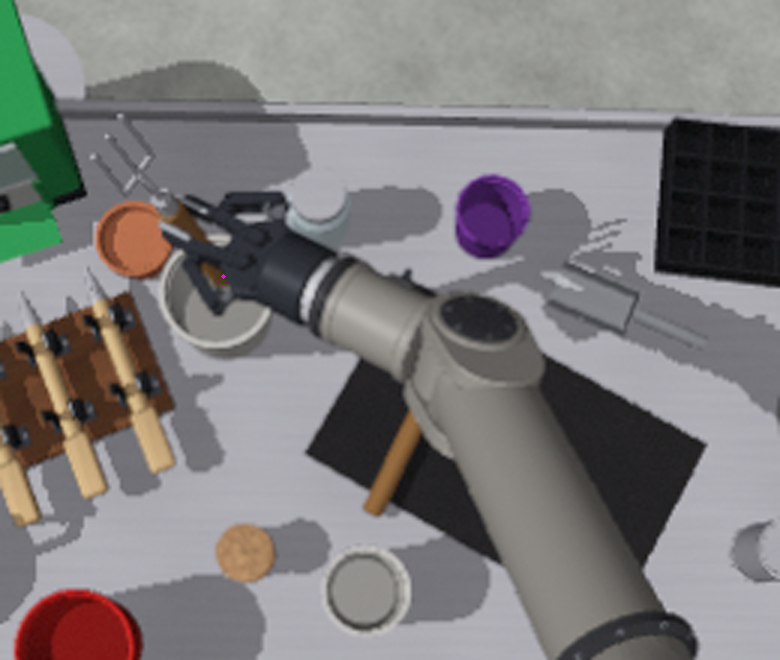

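```bash
python3 -m handwheel '0 37 10 0 0 0 15;-1 74 21 0 0 0 15;-1 110 31 0 0 0 15;-1 110 31 0 0 0 15;-1 110 31 0 0 0 15' ; python3 - <<'E'
from h import *
st()
c=np.array([.678,.0932])
o=readout.get_obs(); Rm=R.from_rotvec(o["orientation"]).as_matrix(); u=-Rm[:,1]; b=o["tcp_pos"]-.0075*Rm[:,2]-.142*u; print("butt",b)
a=Rm[:2,2]/np.linalg.norm(Rm[:2,2]); tgt=np.array([*(c-.015*a),.02]); d=tgt-b; print(d, "full",Rm.T@d*1000)
s=grab_frame("side"); crop(s,"r2_s",200,20,460,240,3)
E
```

```text
clock: 44.4
tcp_pos: [0.6928, 0.1192, 0.2353]
orientation: [-1.784, 0.478, -0.368]
contact_force: [-0.1, 0.1, -1.6]
grip_width: 0.0226
t 44.4 tcp [0.6928 0.1192 0.2353] F [-0.1  0.1 -1.6] M [-1.07  0.67  0.01] w 0.0226 j [ 0.87  0.85 -0.95  1.94 -1.35  0.6   0.93]
[[0.866, -0.128, 0.484], [-0.5, -0.223, 0.837], [0.001, -0.966, -0.257]]
butt [0.67096029 0.0812224  0.09997848]
[-0.00046691 -0.00100896 -0.07997848] full [2.24993422e-02 7.75671395e+01 1.95226100e+01]
```

View pics/r2_s.png

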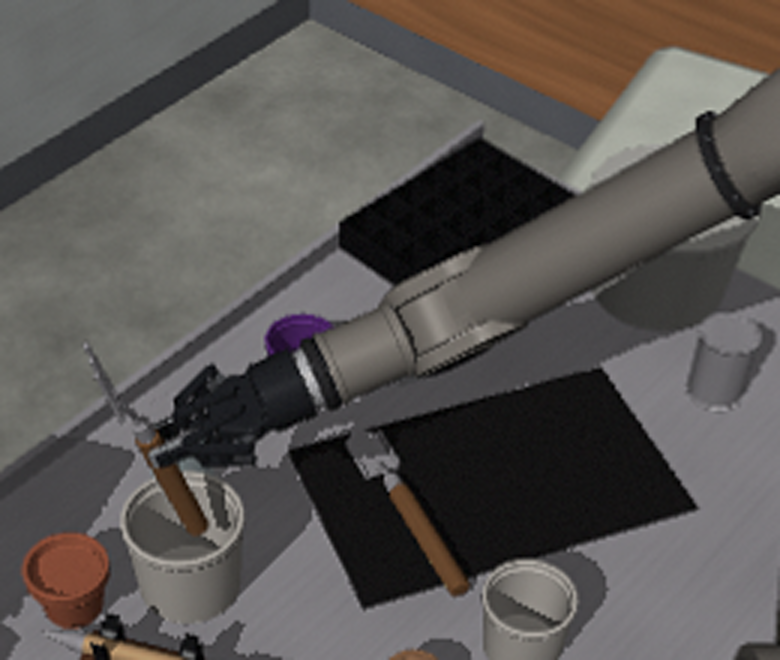

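```bash
python3 -m handwheel '0 25 6 0 0 0 15;0 45 11 0 0 0 15;0 60 15 0 0 0 15;0 68 17 0 0 0 15;0 68 17 0 0 0 15' ; python3 - <<'E'
from h import *
st()
s=grab_frame("side"); crop(s,"r3_s",200,60,360,240,4)
E
```

```text
clock: 45.08
tcp_pos: [0.6917, 0.1182, 0.1636]
orientation: [-1.785, 0.478, -0.367]
contact_force: [-0.6, 1.0, -0.6]
grip_width: 0.0224
t 45.08 tcp [0.6917 0.1182 0.1636] F [-0.6  1.  -0.6] M [-1.14  0.69 -0.  ] w 0.0224 j [ 0.87  1.   -0.95  1.94 -1.35  0.53  1.07]
[[0.866, -0.129, 0.483], [-0.5, -0.224, 0.837], [-0.0, -0.966, -0.259]]
```

View pics/r3_s.png

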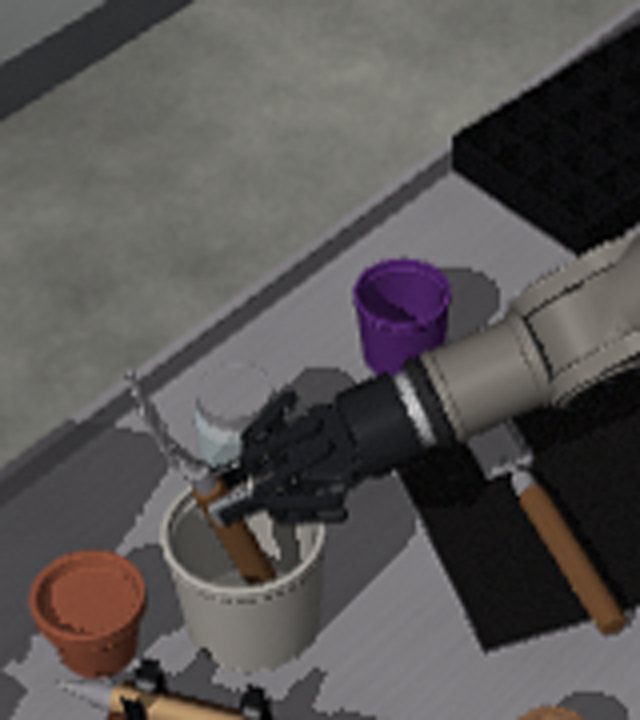

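```bash
python3 -m handwheel '0 4 1 0 0 0 15;0 4 1 0 0 0 40;0 4 1 0 0 0 55;0 4 1 0 0 0 55;0 4 1 0 0 0 55;0 0 -20 0 0 0 55;0 0 -60 0 0 0 55;0 -20 -110 0 0 0 55;0 -40 -150 0 0 0 55;0 -40 -150 0 0 0 55' ; python3 - <<'E'
from h import *
st()
s=grab_frame("side"); crop(s,"r4_s",180,60,340,240,4); t=grab_frame("top"); crop(t,"r4_t",200,60,460,280,3)
E
```

```text
clock: 46.38
tcp_pos: [0.6245, -0.0026, 0.2423]
orientation: [-1.788, 0.482, -0.374]
contact_force: [0.6, 0.4, -0.2]
grip_width: 0.0553
t 46.38 tcp [ 0.6245 -0.0026  0.2423] F [ 0.6  0.4 -0.2] M [-0.89  0.51  0.05] w 0.0553 j [ 1.08  0.77 -0.87  1.99 -1.17  0.81  0.84]
[[0.863, -0.129, 0.488], [-0.505, -0.228, 0.833], [0.004, -0.965, -0.262]]
```

View pics/r4_s.png

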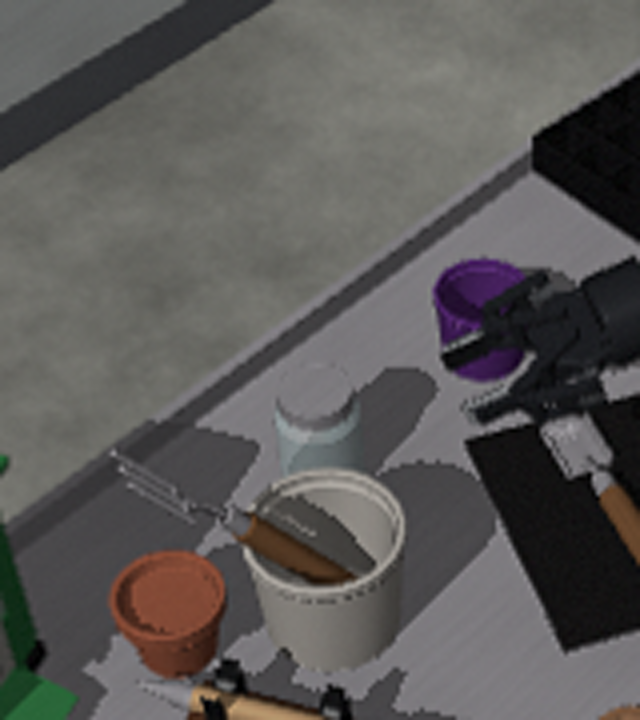

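View pics/r4_t.png

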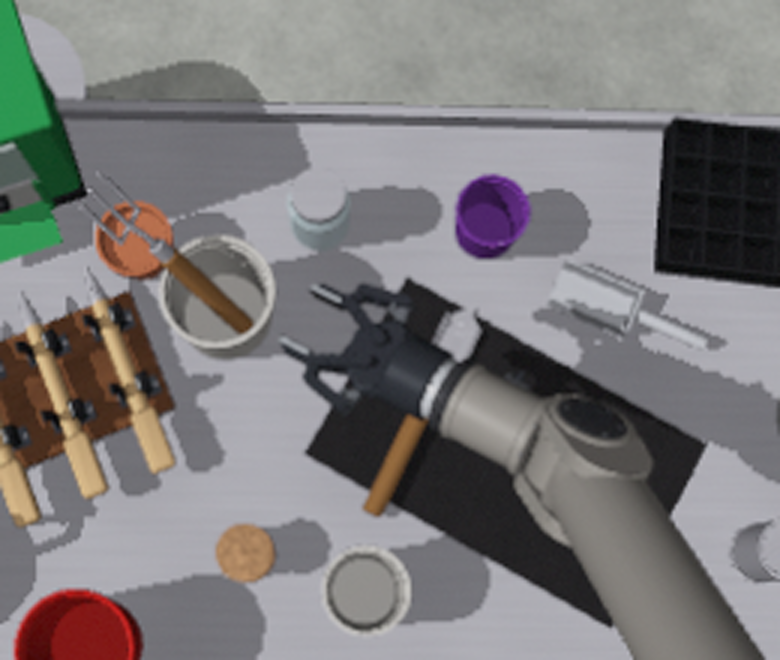

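```bash
python3 -m handwheel '0 0 0 0 0 0 55;0 0 0 0 0 0 55' >/dev/null; python3 - <<'E'
from h import *
s=grab_frame("side"); t=grab_frame("top")
crop(s,"r5_s",230,160,300,230,8); crop(t,"r5_t",220,110,300,190,8)
E
```

```text
(no output)
```

View pics/r5_s.png

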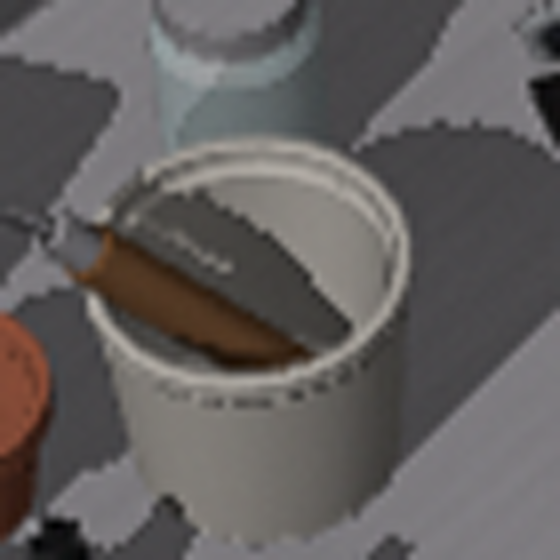

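View pics/r5_t.png

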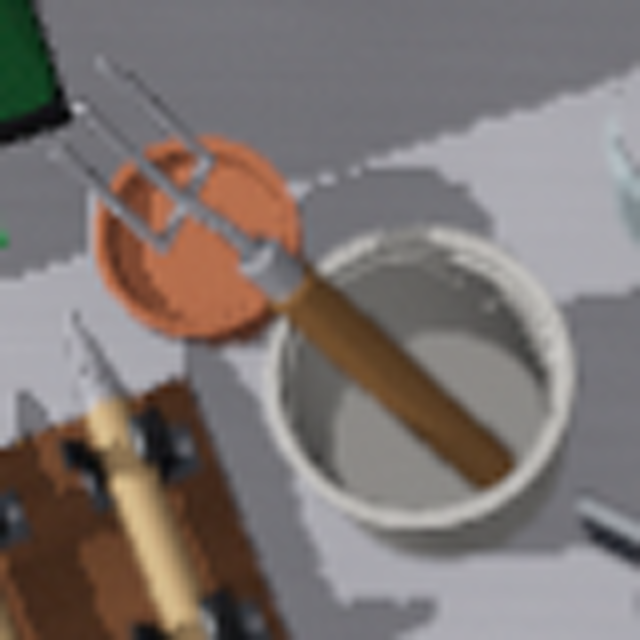

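```bash
python3 - <<'E'
from h import *
s=grab_frame("side"); t=grab_frame("top")
J,g=tri(t,[256.9,145.6],s,[241.5,192.5]); print(J,g)
c,d=ray(t,[[282.3,168.8]])
for z in(.007,.02,.03,.04,.05,.06): 
    P=c+d[0]*((z-c[2])/d[0][2]); print(z,P.round(4),np.linalg.norm(P-J).round(4), np.degrees(np.arccos((J[2]-z)/np.linalg.norm(P-J))).round(1))
E
```

```text
[0.71415662 0.14503565 0.13495051] 0.0012178259271497295
0.007 [0.6641 0.0654 0.007 ] 0.1588 36.3
0.02 [0.661  0.0644 0.02  ] 0.1502 40.1
0.03 [0.6586 0.0636 0.03  ] 0.144 43.2
0.04 [0.6561 0.0628 0.04  ] 0.1384 46.7
0.05 [0.6537 0.062  0.05  ] 0.1333 50.4
0.06 [0.6513 0.0612 0.06  ] 0.1288 54.4
```

```bash
python3 -m handwheel '0 -60 -40 0 0 0 60;0 -100 -40 -75 0 0 60;0 -100 -40 -75 0 0 60;0 -100 -40 -75 0 0 60;0 -100 -40 -75 0 0 60;0 -100 -40 -75 0 0 60;0 -100 -40 -75 0 0 60;0 -100 -40 -75 0 0 60;0 -100 -40 -75 0 0 60;0 -100 -40 -75 0 0 60' 80; python3 - <<'E'
from h import *
st()
a,b=tools()
for x in a+[None]+b:
    if x: print(x[0],x[1].round(4),round(x[2],1),round(x[3],4))
plan([.563,-.1495,.20],Rdown(-115.2))
E
```

```text
clock: 48.18
tcp_pos: [0.6176, -0.0094, 0.3472]
orientation: [-3.034, 0.813, 0.001]
contact_force: [-0.4, -1.6, 0.3]
grip_width: 0.0601
t 48.17 tcp [ 0.6176 -0.0094  0.3472] F [-0.4 -1.6  0.3] M [-0.01 -0.02  0.02] w 0.0601 j [ 0.29  0.34 -0.5   1.52  0.17  1.32 -0.75]
[[0.866, -0.5, -0.001], [-0.5, -0.866, 0.001], [-0.001, -0.001, -1.0]]
tool [ 0.5553 -0.1459] -25.4 0.175
shift [ 22.5 146.8 147.4] turn [ 0.  0. 85.] rows 7.9
```

```bash
python3 -m handwheel '22 146 147 0 0 85 55;22 146 147 0 0 85 55;22 146 147 0 0 85 55;22 146 147 0 0 85 55;22 146 147 0 0 85 55;22 146 147 0 0 85 55;22 146 147 0 0 85 55;22 146 147 0 0 85 55;22 146 147 0 0 85 55;22 146 147 0 0 85 55;22 146 147 0 0 85 55' 80; python3 - <<'E'
from h import *
st()
a,b=tools()
for x in a+[None]+b:
    if x: print(x[0],x[1].round(4),round(x[2],1),round(x[3],4))
plan([.563,-.1495,.0065],Rdown(-115.2))
s=grab_frame("side"); crop(s,"u_s",290,80,450,240,4)
E
```

```text
clock: 49.65
tcp_pos: [0.5637, -0.1472, 0.2008]
orientation: [-1.689, 2.649, 0.0]
contact_force: [0.1, -1.5, 0.2]
grip_width: 0.0551
t 49.65 tcp [ 0.5637 -0.1472  0.2008] F [ 0.1 -1.5  0.2] M [-0.03  0.03  0.  ] w 0.0551 j [ 0.28  0.36 -0.17  1.8   0.07  0.98 -1.92]
[[-0.422, -0.907, 0.0], [-0.907, 0.422, 0.0], [-0.0, 0.0, -1.0]]
tool [ 0.5335 -0.1279] -19.3 0.1151
tool [ 0.5553 -0.1459] -25.4 0.175
shift [  2.7  -0.3 194.3] turn [-0.   0.   0.2] rows 3.1
```

View pics/u_s.png

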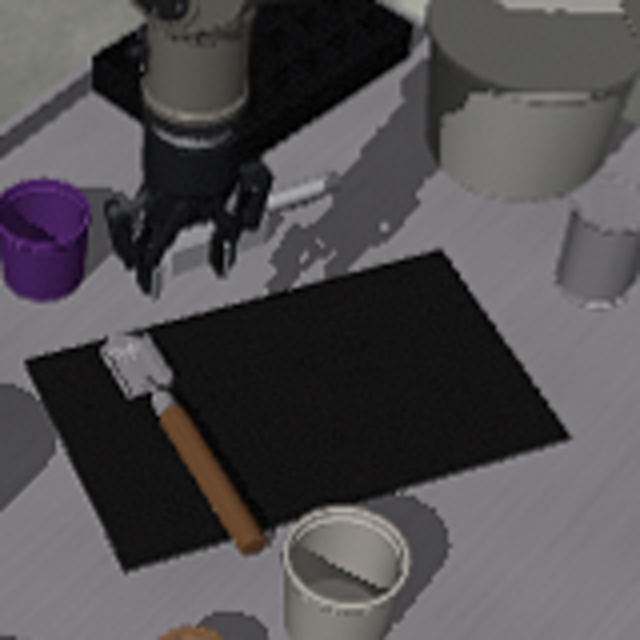

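```bash
python3 -m handwheel '2 0 60 0 0 0 55;2 0 120 0 0 0 55;2 0 165 0 0 0 55;2 0 185 0 0 0 55;2 0 193 0 0 0 45;2 0 193 0 0 0 45;2 0 193 0 0 0 15;2 0 193 0 0 0 15;2 0 193 0 0 0 15;2 0 193 0 0 0 15;2 0 193 0 0 0 15' 90; python3 -c "
from h import *
st()"
python3 -m handwheel '0 0 -60 0 0 0 15;0 0 -120 0 0 0 15;0 0 -180 0 0 0 15;0 0 -240 0 0 0 15;0 0 -300 0 0 0 15;0 0 -340 0 0 0 15;0 0 -340 0 0 0 15;0 0 -340 0 0 0 15' ; python3 -c "
from h import *
st()"
```

```text
clock: 51.18
tcp_pos: [0.5643, -0.1491, 0.0099]
orientation: [-1.686, 2.648, -0.004]
contact_force: [-0.8, -0.7, 6.1]
grip_width: 0.0229
t 51.17 tcp [ 0.5643 -0.1491  0.0099] F [-0.8 -0.7  6.1] M [-0.13  0.35 -0.04] w 0.0229 j [ 0.25  0.62 -0.13  1.92  0.14  0.61 -1.98]
[[-0.423, -0.906, 0.003], [-0.906, 0.423, -0.001], [-0.0, -0.003, -1.0]]
clock: 52.18
tcp_pos: [0.5623, -0.1485, 0.3473]
orientation: [1.688, -2.649, -0.001]
contact_force: [-0.7, 0.0, -3.4]
grip_width: 0.0225
t 52.17 tcp [ 0.5623 -0.1485  0.3473] F [-0.7  0.  -3.4] M [ 0.04 -0.   -0.03] w 0.0225 j [ 0.29  0.24 -0.17  1.62  0.04  1.28 -1.9 ]
[[-0.423, -0.906, -0.001], [-0.906, 0.423, -0.0], [0.0, 0.001, -1.0]]
```

```bash
python3 -m handwheel '0 0 0 0 0 -105 15;0 0 0 0 0 -105 15;0 0 0 0 0 -105 15;0 0 0 0 0 -105 15;0 0 0 0 0 -105 15;0 0 0 0 0 -105 15;0 0 0 0 0 -105 15;0 0 0 0 0 -105 15;0 0 0 0 0 -105 15;0 0 0 0 0 -105 15;0 0 0 0 0 -105 15;0 0 0 0 0 -105 15' 100; python3 - <<'E'
from h import *
st()
F0=np.array([.664,.065,.012]); F1=np.array([.7142,.145,.135]); fd=(F1-F0)/np.linalg.norm(F1-F0)
F=F0+np.linspace(0,.29,60)[:,None]*fd
c=np.array([.678,.0932])
for az in(70,80,90):
  for th in(75,82):
    a=np.array([np.cos(np.radians(az)),np.sin(np.radians(az))]); u=np.array([*(a*np.cos(np.radians(th))),np.sin(np.radians(th))])
    best=[]
    for bx in np.arange(-.04,.001,.004):
      for by in np.arange(-.03,.03,.005):
        B=np.array([c[0]+bx,c[1]+by,.022]); 
        dm=9; wall=9
        for lift in np.arange(0,.13,.02):
            T=B+[0,0,lift]+np.linspace(0,.17,40)[:,None]*u
            dm=min(dm,np.linalg.norm(T[:,None]-F[None],axis=2).min())
            for q in T:
                if q[2]<.12: wall=min(wall,.051+.010*(q[2]-.007)/.113-np.linalg.norm(q[:2]-c))
        best.append((min(dm-.026,wall-.014),dm,wall,bx,by))
    print(az,th,np.round(max(best),4))
E
```

```text
clock: 53.68
tcp_pos: [0.5626, -0.1485, 0.3468]
orientation: [-3.129, 0.278, 0.003]
contact_force: [0.1, 0.4, -3.0]
grip_width: 0.0224
t 53.67 tcp [ 0.5626 -0.1485  0.3468] F [ 0.1  0.4 -3. ] M [ 0.05 -0.02  0.02] w 0.0224 j [ 0.49  0.27 -0.42  1.61  0.11  1.29 -0.13]
[[0.984, -0.176, -0.002], [-0.176, -0.984, 0.0], [-0.002, -0.0, -1.0]]
70 75 [ 0.0062  0.0322  0.0216 -0.028   0.01  ]
70 82 [ 0.0071  0.0342  0.0211 -0.024   0.02  ]
80 75 [ 0.0058  0.0331  0.0198 -0.032   0.005 ]
80 82 [ 0.0071  0.0342  0.0211 -0.024   0.02  ]
90 75 [ 0.0048  0.0308  0.0197 -0.032   0.    ]
90 82 [ 0.0066  0.0352  0.0206 -0.028   0.015 ]
```

```bash
python3 -m handwheel '0 0 0 78 0 0 15;0 0 0 78 0 0 15;0 0 0 78 0 0 15;0 0 0 78 0 0 15;0 0 0 78 0 0 15;0 0 0 78 0 0 15;0 0 0 78 0 0 15;0 0 0 78 0 0 15;0 0 0 78 0 0 15;0 0 0 78 0 0 15' ; python3 - <<'E'
from h import *
st()
c=np.array([.678,.0932])
o=readout.get_obs(); Rm=R.from_rotvec(o["orientation"]).as_matrix(); u=-Rm[:,1]; b=o["tcp_pos"]-.0075*Rm[:,2]-.142*u; print("butt",b)
tgt=np.array([c[0]-.027,c[1]+.012,.022]); d=tgt-b; print(d, "level",Rm.T@np.array([d[0],d[1],.02])*1000)
s=grab_frame("side"); crop(s,"v_s",200,20,460,240,3,proj(s,[b])); t=grab_frame("top"); crop(t,"v_t",200,60,460,280,3,proj(t,[b]))
E
```

```text
clock: 54.92
tcp_pos: [0.5637, -0.1475, 0.3494]
orientation: [-1.779, 0.152, -0.127]
contact_force: [0.5, 0.3, -1.7]
grip_width: 0.0225
t 54.92 tcp [ 0.5637 -0.1475  0.3494] F [ 0.5  0.3 -1.7] M [-1.44  0.17 -0.02] w 0.0225 j [ 1.03  0.71 -0.58  1.6  -0.87  1.56  0.62]
[[0.985, -0.034, 0.169], [-0.172, -0.209, 0.963], [0.003, -0.977, -0.211]]
butt [ 0.5576557  -0.18431316  0.21220014]
[ 0.0933443   0.28951316 -0.19020014] level [ 42.22785546 -83.07472382 290.25234767]
```

View pics/v_s.png

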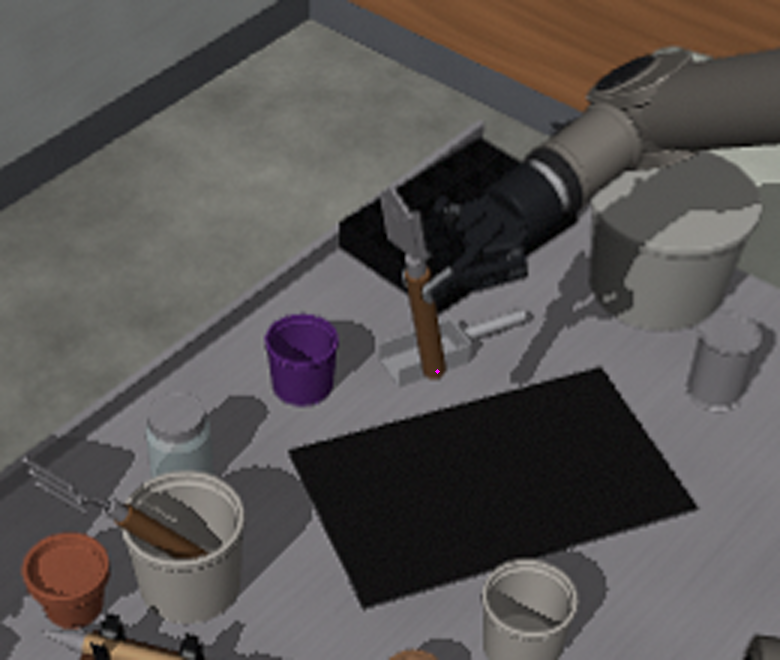

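View pics/v_t.png

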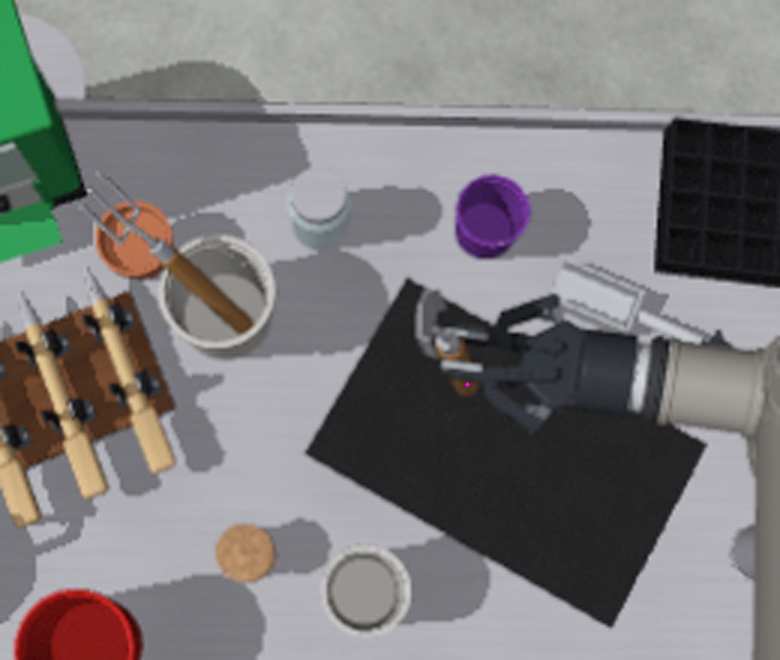

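```bash
python3 -m handwheel '42 -83 290 0 0 0 15;42 -83 290 0 0 0 15;42 -83 290 0 0 0 15;42 -83 290 0 0 0 15;42 -83 290 0 0 0 15;42 -83 290 0 0 0 15;42 -83 290 0 0 0 15;42 -83 290 0 0 0 15;42 -83 290 0 0 0 15' ; python3 - <<'E'
from h import *
st()
c=np.array([.678,.0932])
o=readout.get_obs(); Rm=R.from_rotvec(o["orientation"]).as_matrix(); u=-Rm[:,1]; b=o["tcp_pos"]-.0075*Rm[:,2]-.142*u; print("butt",b)
tgt=np.array([c[0]-.027,c[1]+.012,.022]); d=tgt-b; print(d, "full",Rm.T@d*1000)
s=grab_frame("side"); crop(s,"w_s",180,20,400,240,3,proj(s,[b])); t=grab_frame("top"); crop(t,"w_t",200,60,460,280,3,proj(t,[b]))
E
```

```text
clock: 56.15
tcp_pos: [0.6571, 0.139, 0.3685]
orientation: [-1.776, 0.157, -0.127]
contact_force: [0.4, 0.5, -2.7]
grip_width: 0.0224
t 56.15 tcp [0.6571 0.139  0.3685] F [ 0.4  0.5 -2.7] M [-1.49  0.32 -0.  ] w 0.0224 j [ 0.71  0.64 -0.73  1.74 -1.11  1.12  0.58]
[[0.984, -0.037, 0.172], [-0.176, -0.205, 0.963], [-0.0, -0.978, -0.209]]
butt [0.65059714 0.10266102 0.23114671]
[ 0.00040286  0.00253898 -0.20914671] full [-4.52152154e-02  2.04007421e+02  4.61511186e+01]
```

View pics/w_s.png

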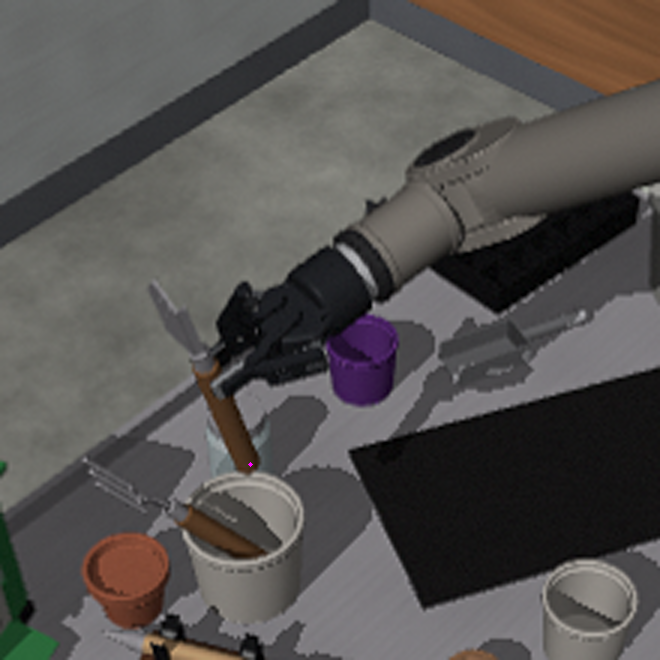

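View pics/w_t.png

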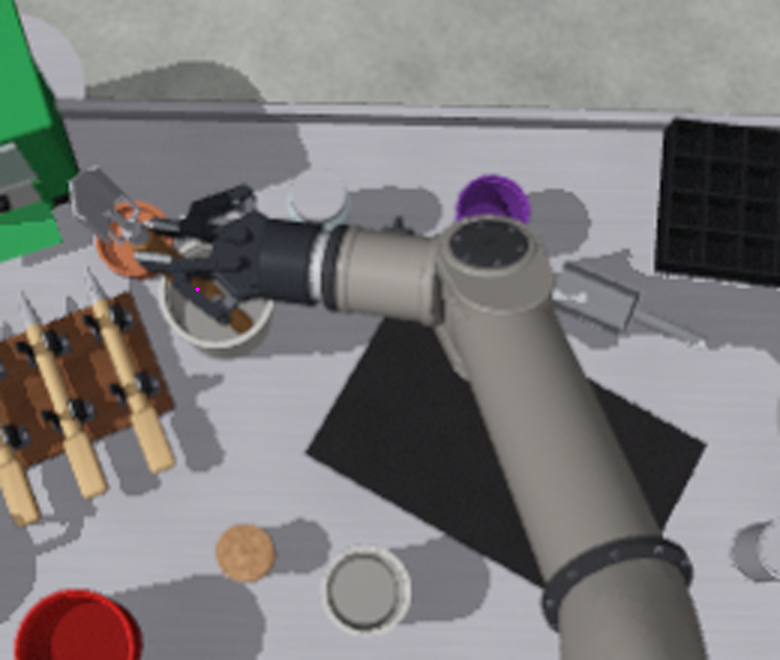

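```bash
python3 -m handwheel '0 40 9 0 0 0 15;0 80 18 0 0 0 15;0 115 26 0 0 0 15;0 130 29 0 0 0 15;0 130 29 0 0 0 15' ; python3 - <<'E'
from h import *
st()
c=np.array([.678,.0932])
o=readout.get_obs(); Rm=R.from_rotvec(o["orientation"]).as_matrix(); u=-Rm[:,1]; b=o["tcp_pos"]-.0075*Rm[:,2]-.142*u; print("butt",b)
tgt=np.array([c[0]-.027,c[1]+.012,.022]); d=tgt-b; print(d, "full",Rm.T@d*1000)
s=grab_frame("side"); crop(s,"x_s",180,40,340,240,4); t=grab_frame("top"); crop(t,"x_t",200,100,320,200,6,proj(t,[b]))
E
```

```text
clock: 56.88
tcp_pos: [0.6571, 0.1415, 0.2352]
orientation: [-1.774, 0.157, -0.125]
contact_force: [0.2, 0.5, -1.7]
grip_width: 0.0225
t 56.88 tcp [0.6571 0.1415 0.2352] F [ 0.2  0.5 -1.7] M [-1.42  0.26  0.04] w 0.0225 j [ 0.68  0.84 -0.7   1.79 -1.1   1.02  0.79]
[[0.985, -0.038, 0.17], [-0.174, -0.204, 0.963], [-0.001, -0.978, -0.207]]
butt [0.65046728 0.10533324 0.09784374]
[ 0.00053272 -0.00013324 -0.07584374] full [ 0.65994084 74.20552149 15.67417738]
```

View pics/x_s.png

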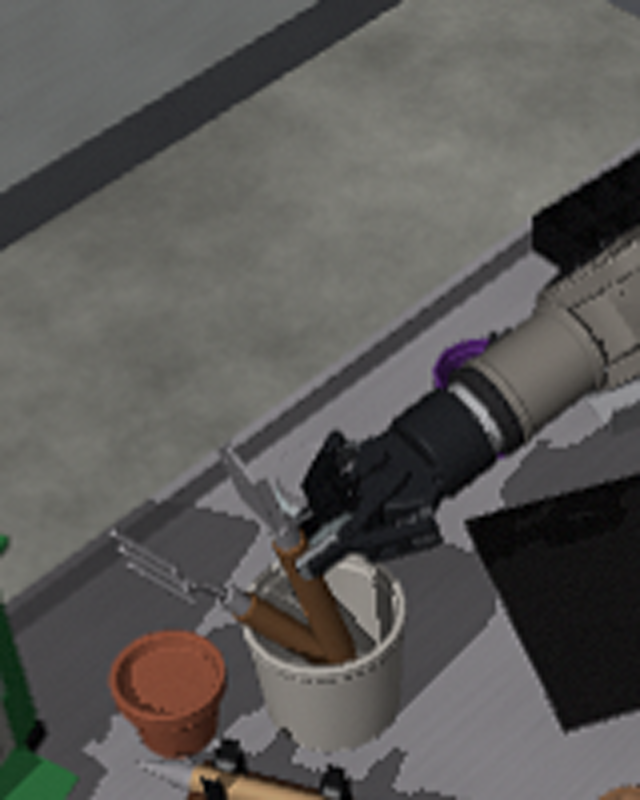

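View pics/x_t.png

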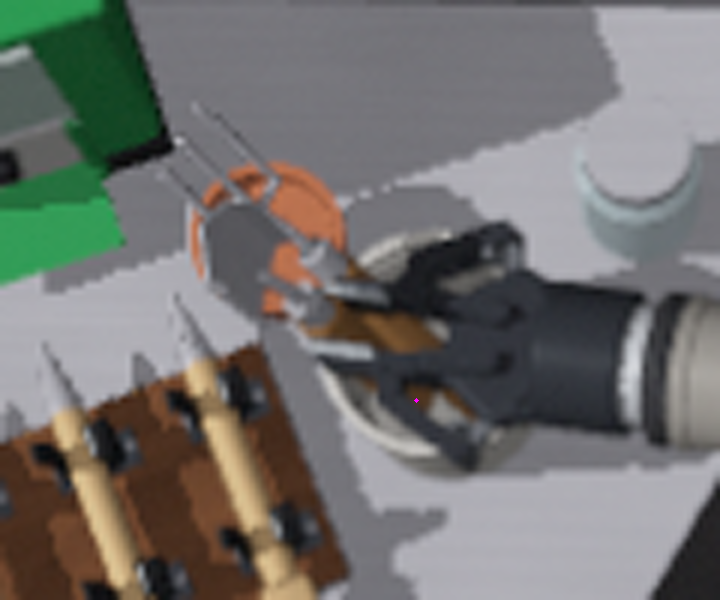

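```bash
python3 -m handwheel '0 20 4 0 0 0 15;0 40 8 0 0 0 15;0 50 11 0 0 0 15;0 50 11 0 0 0 15' ; python3 -m handwheel '0 8 2 0 0 0 15;0 14 3 0 0 0 15;0 16 3 0 0 0 15;0 16 3 0 0 0 15'; python3 - <<'E'
from h import *
st()
s=grab_frame("side"); crop(s,"y_s",180,80,340,240,4); t=grab_frame("top"); crop(t,"y_t",200,100,320,200,6)
E
```

```text
clock: 57.48
tcp_pos: [0.6566, 0.1423, 0.1831]
orientation: [-1.774, 0.157, -0.124]
contact_force: [-0.0, 0.1, -1.6]
grip_width: 0.0223
clock: 57.98
tcp_pos: [0.657, 0.1417, 0.168]
orientation: [-1.775, 0.155, -0.126]
contact_force: [-0.7, -0.7, -1.9]
grip_width: 0.0225
t 57.98 tcp [0.657  0.1417 0.168 ] F [-0.7 -0.7 -1.9] M [-1.48  0.28 -0.02] w 0.0225 j [ 0.67  0.95 -0.68  1.78 -1.09  0.98  0.88]
[[0.985, -0.036, 0.17], [-0.174, -0.205, 0.963], [0.0, -0.978, -0.208]]
```

View pics/y_s.png

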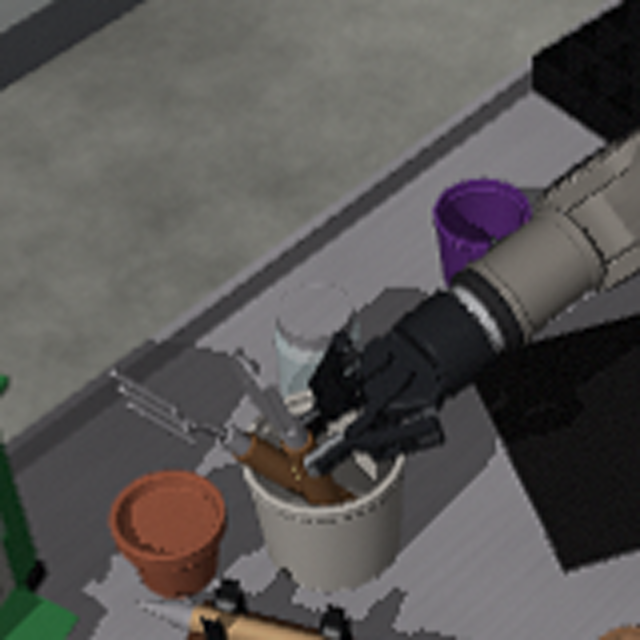

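View pics/y_t.png

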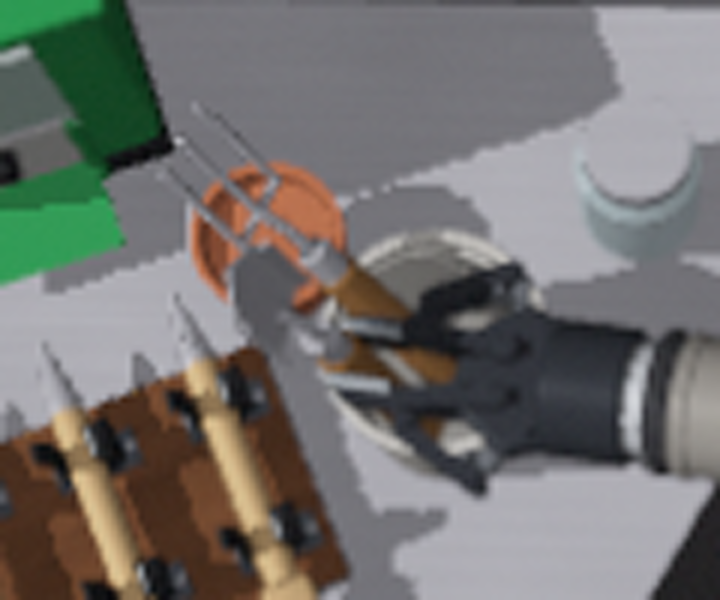

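```bash
python3 -m handwheel '0 4 1 0 0 0 15;0 4 1 0 0 0 32;0 4 1 0 0 0 40;0 4 1 0 0 0 40;0 2 -10 0 0 0 40;0 0 -40 0 0 0 40;0 -10 -90 0 0 0 40;0 -40 -150 0 0 0 40;0 -80 -190 0 0 0 40;0 -80 -190 0 0 0 40;0 -80 -190 0 0 0 40' ; python3 - <<'E'
from h import *
st()
s=grab_frame("side"); crop(s,"z_s",180,80,340,240,4); t=grab_frame("top"); crop(t,"z_t",190,90,310,190,6)
E
```

```text
clock: 59.45
tcp_pos: [0.6271, -0.0249, 0.2857]
orientation: [-1.776, 0.155, -0.126]
contact_force: [-0.0, 0.4, 0.2]
grip_width: 0.0401
t 59.45 tcp [ 0.6271 -0.0249  0.2857] F [-0.   0.4  0.2] M [-1.01  0.14 -0.01] w 0.0401 j [ 0.86  0.77 -0.61  1.68 -0.96  1.32  0.68]
[[0.985, -0.036, 0.17], [-0.174, -0.205, 0.963], [-0.0, -0.978, -0.209]]
```

View pics/z_s.png

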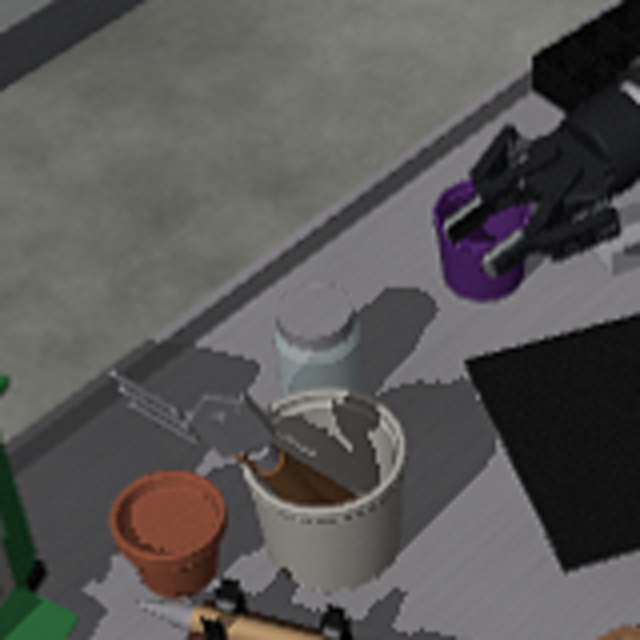

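View pics/z_t.png

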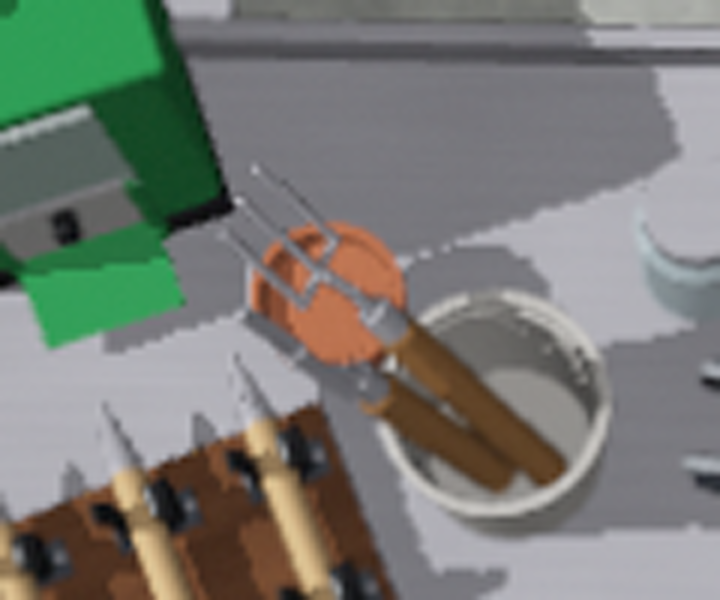

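```bash
python3 -m handwheel '0 -60 -100 0 0 0 40;0 -60 -100 0 0 0 40;0 -60 -100 0 0 0 40;0 -60 -100 0 0 0 40;0 -60 -100 0 0 0 40;0 -60 -100 0 0 0 40;0 -60 -100 0 0 0 40;0 -60 -100 0 0 0 40' ; python3 - <<'E'
from h import *
st()
s=grab_frame("side"); t=grab_frame("top")
cv2.imwrite("pics/fin_t.png",t["pixels"][:,:,::-1]); crop(s,"fin_s",160,150,320,335,4); crop(t,"fin_t2",150,110,310,250,5)
# trowel joint
E
```

```text
clock: 60.55
tcp_pos: [0.6127, -0.1087, 0.3652]
orientation: [-1.775, 0.155, -0.126]
contact_force: [0.4, 0.6, 1.0]
grip_width: 0.0397
t 60.55 tcp [ 0.6127 -0.1087  0.3652] F [0.4 0.6 1. ] M [-0.98  0.2   0.01] w 0.0397 j [ 0.94  0.71 -0.58  1.56 -0.92  1.51  0.56]
[[0.985, -0.036, 0.17], [-0.173, -0.205, 0.963], [-0.0, -0.978, -0.208]]
```

View pics/fin_t.png

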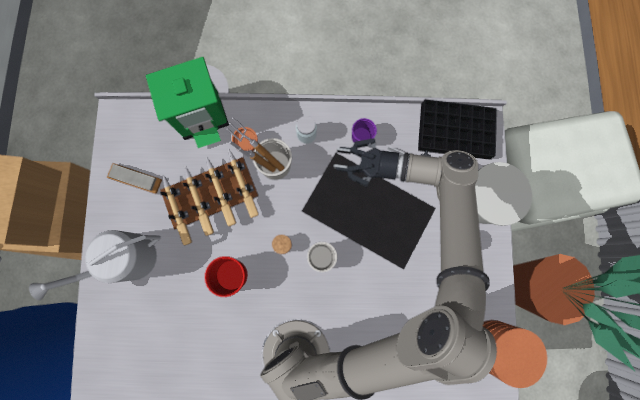

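View pics/fin_s.png

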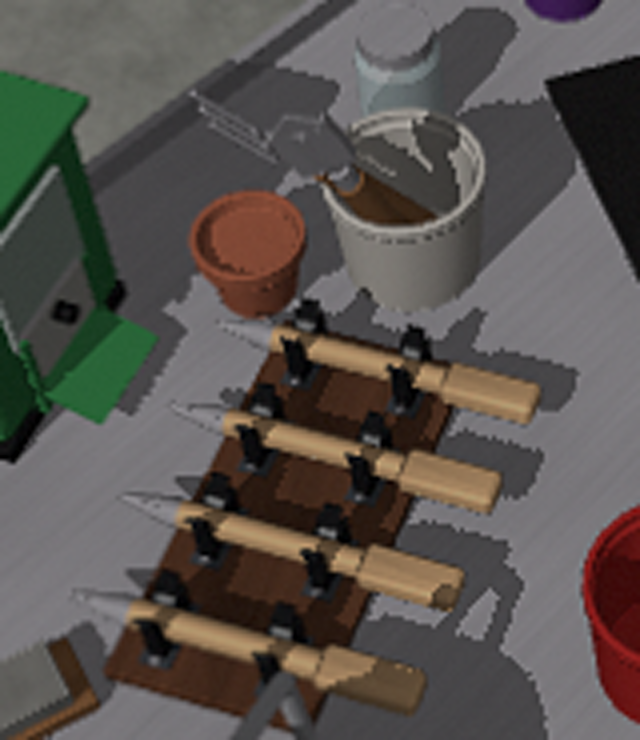

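View pics/fin_t2.png

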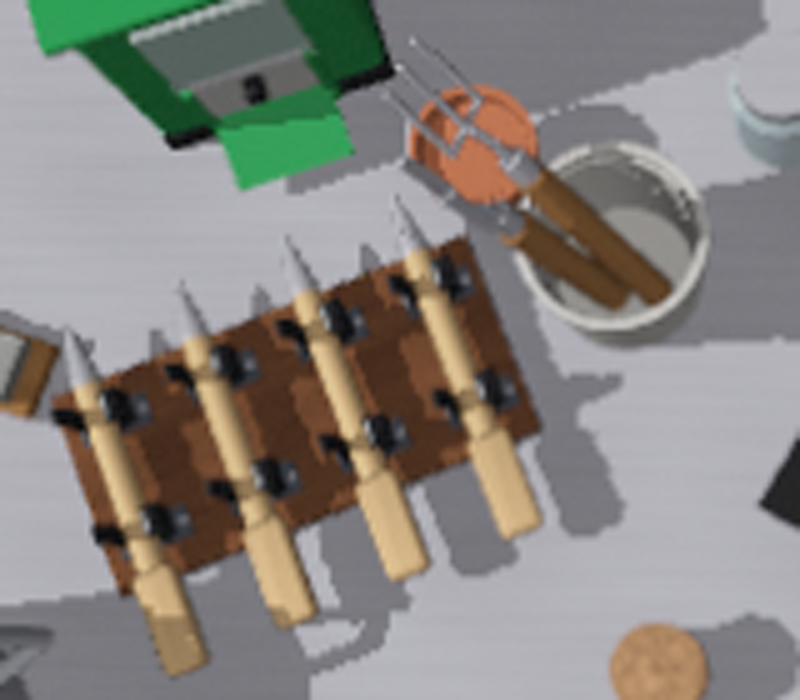

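```bash
python3 - <<'E'
from h import *
for n in("top","side"):
    f=grab_frame(n); hsv=cv2.cvtColor(f["pixels"],cv2.COLOR_RGB2HSV)
    m=cv2.inRange(hsv,(12,60,90),(25,255,255)); ys,xs=np.nonzero(m); P=onz(f,np.c_[xs,ys],.042)[:,:2]-C
    X=P[:,0]*np.cos(RA)+P[:,1]*np.sin(RA); Y=-P[:,0]*np.sin(RA)+P[:,1]*np.cos(RA)
    for y in(-.1275,-.0425,.0425,.1275):
        k=(abs(Y-y)<.02)&(abs(X)<.2); q=X[k]
        print(n,y,"wood x",q.min().round(4),q.max().round(4),"mid",((q.min()+q.max())/2+.0375).round(4),"y grip",np.median(Y[k&(X<-.08)]).round(4),"y tip",np.median(Y[k&(X>.0)]).round(4))
E
```

```text
top -0.1275 wood x -0.1491 0.0726 mid -0.0008 y grip -0.1265 y tip -0.1258
top -0.0425 wood x -0.1475 0.075 mid 0.0013 y grip -0.0413 y tip -0.0408
top 0.0425 wood x -0.1498 0.074 mid -0.0004 y grip 0.0446 y tip 0.0449
top 0.1275 wood x -0.1514 0.1091 mid 0.0163 y grip 0.1287 y tip 0.1293
side -0.1275 wood x -0.1483 0.0768 mid 0.0017 y grip -0.1267 y tip -0.1276
side -0.0425 wood x -0.1453 0.0782 mid 0.0039 y grip -0.0415 y tip -0.0428
side 0.0425 wood x -0.146 0.0779 mid 0.0034 y grip 0.0433 y tip 0.043
side 0.1275 wood x -0.1471 0.0759 mid 0.0019 y grip 0.1249 y tip 0.1279
```

```bash
python3 - <<'E'
from h import *
print(workorder.hand_in()); st()
E
```

```text
the job is handed in; nothing more can be done
None
the job is handed in; nothing more can be done
```

All six tools are put away and the job is handed in, after about 61 s of the 210 s allowed. I got no verdict back.

- **Dibbers:** All four are pressed into a holder each, points facing away from the robot. The last force I read while pressing was between 27 and 52 N.
- **Seating check:** In the last pictures the shafts sit down in the clips at seat height. The mid-shafts measure within about 4 mm of midway between the clips and about 2.5 mm across.
- **One odd reading:** The top-view measurement for the fourth dibber came out 16 mm off. I put this down to the wooden block beside its tip being counted as part of it. The side view gave 2 mm for that dibber, and the overlay from just before pressing also lined up.
- **Hand tools:** The fork and trowel are handle down in the larger white pot. Both lean over the rim. I measured the fork at about 37° with its butt on the pot floor; I checked the trowel only by eye.
- **Other things on the bench:** None of them looks moved in the last top picture. I saw no tool knocked aside and no slip of the grip.

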